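Make up a staining kit and a labelling kit

TASK

Make up the two bench kits: the staining kit, in the tray with the rack of glass slides, gets the steel tweezers laid flat in its long compartment and the timer stood upright in the compartment next to the slides; the labelling kit, in the other tray, gets the marker pen laid flat in its narrow compartment and the roll of tape laid flat in its wide one. The tweezers are held down in the steriliser cassette by its sprung bar: before taking them out, swing the bar up and right over until it stays open by itself, and leave it open. Leave the petri dish where it is.

Things in the scene. Friction and masses are not known exactly. Their poses are not given: they have to be found in the camera images.
- tray_staining: White kit tray with a rack of upright glass slides, fixed, 156 (x) x 169 mm (y); floor 3 mm, rim 14, inner walls 12 mm above the bench. Origin: centre of underside; x roughly away from the robot. Long compartment 150 (x) x 76 mm (y) centred at x 0, y -43.5 mm; timer compartment 98 (x) x 84 mm (y) centred at x -26, y +39.5 mm; slides, 35 mm high, at x +28 to +73, y +1 to +78 mm.
- tray_labelling: White kit tray without slides, fixed, 156 (x) x 183 mm (y); floor 3 mm, rim 14, inner wall 12 mm above the bench, walls 3 mm thick. Origin: centre of underside; x roughly away from the robot. Narrow compartment 150 (x) x 74 mm (y) centred at x 0, y -51.5 mm; wide compartment 150 (x) x 100 mm (y) centred at x 0, y +38.5 mm.
- forceps_mid (a point): Steel tweezers, 130 (x, length) x 15 (y) x 7 mm, 20 g; the point is their centre, half-way up. They start across two rubber rails (76 mm apart inside, free between) of a steel cassette (100 x 148 mm, floor 2 mm, rim 9 mm), underside 14 mm above the bench, their middle under the closed bar.
- timer_mid (a point): Bench timer, a white upright box 22 mm thick (x) x 70 mm wide (y) x 66 mm high (z), about 70 g, standing on the bench. The point is its centre, 33 mm above its foot.
- marker_mid (a point): Marker pen lying on the bench, 128 mm long (y), up to 16 mm wide (x) and 14 mm high, 14 g; its middle is a round barrel 12 mm thick. The point is its centre, 7 mm above its underside.
- tape_mid (a point): Roll of pale label tape lying flat, outer diameter 77 mm, hole 54 mm (wall 11 mm), 19 mm high, about 60 g. The point is the centre of the hole, 9.5 mm above the underside. Too wide to grasp across: pinch the wall, one finger in the hole.
- bar (a joint): Angle of the cassette's hold-down bar (rad): about 0 closed on the tweezers, 2.85 fully open, lying over beyond the hinge. Its over-centre spring pushes it shut below about 1.35 rad, and beyond that on to the open stop, where it stays. Lifting it takes 2 to 3 N at the handle.
- bar_handle (a point): Centre of the bar's handle: a grey cross-rod 12 mm thick, 44 mm long along y (parallel to the hinge), 34 mm above the bench when closed, free all round. Pinched from above on its two ends (fingers closing along the rod) it turns between the fingers as the bar swings.
- bar_hinge (a point): Middle of the bar's hinge line, which runs along its y axis, 24 mm above the bench. The handle's centre swings about it on a radius of 88 mm: closed it is 87 mm out on the -x side and 10 mm higher; it goes up and over to the +x side.
- petri: Round petri dish, 90 mm across, 12 mm high, not part of the kits. Origin: centre of its underside.

How it is judged:
By the outcome, as a careful person would: the job done as asked, in the order asked, and still so for the second after the job is handed in, with the robot touching nothing.
It also fails if it takes over 115 s, if anything falls off the work surface, if the arm or the gripper's body presses on something with over 40 N, if the wrist force passes 120 N, or if a joint passes its speed limit or range.

ROBOT

A 6-joint arm with a two-finger parallel gripper is mounted at the origin on a cart in front of the work surface, level with it; the furniture and walls round the work are solid. World frame = base frame: x ahead of the robot, y to its left, z up, the work surface at z = 0. Lengths are in mm, angles in rad, forces in N, time in s.
With the tool pointing down it reaches from about 325 to 850 mm from the base axis. Payload 4.4 kg.
Tool frame: the origin (TCP) lies between the finger pads; the fingertips stand 14 mm ahead of it and the grasp point (between the pads) lies 5 mm behind it (ctrl.nose_length is the distance from the TCP to the fingertips, in mm); y points along the fingers, x is the direction in which the jaws open and shut, and the axes are right-handed (so a half turn about y gives the same grasp; the last joint's range is limited). The gripper opens to 94 mm and grips with 3 to 60 N. Pads are 16 mm wide; open, the fingers measure 119 mm over their backs; the gripper's body (75 mm by 177 mm) begins 78 mm behind the grasp point.
Start: joints at [-1.44, 0.207, 1.542, -0, 1.393, -0.15], TCP at [159.886, -552.326, 219.447] pointing down, gripper open.
Joint ranges: [-2.73, 2.73], [-0.86, 2.22], [0.23, 2.46], [-1.11, 4.25], [0.08, 2.63], [-2.82, 2.82]. Speed limits (rad/s): [2.79, 2.79, 3.14, 3.14, 3.14, 3.14].

INTERFACE

Orientations are given as [roll, pitch, yaw] about the fixed x, y, z axes, in that order (R = Rz(yaw) Ry(pitch) Rx(roll)).
In Python, from plant import ctrl gives the robot as it stands. The module is installed in compiled form; this text tells all that it offers.
- The arm moves only by the shell command python3 -m jog 'ROWS' [OPENING]. ROWS is text: rows parted by semicolons, each of 6 numbers parted by spaces: the shift along the tool's x, y, z in mm, then the turn, a rotation vector about the tool's x, y, z in degrees. A call has exactly 8 rows; each row is the pose to reach, as a shift and turn from the pose commanded when the call began, along the tool's axes at that moment; what a row does not reach only later rows make up. A row lasts 1/12 s, in which the tool goes at most 41.7 mm and 7.16 degrees, less where a joint would pass 70% of its speed; a pose out of reach is approached as far as the arm can. A call with a gripper value outside its range is refused whole. OPENING is the closure in counts, from 0 (fully open) to 255 (shut), set as the call begins (- or left out, the last holds). The fingers move at their own pace and stop on an object; the grip force is fixed at half the most. Time passes only in rows, so rows that repeat a pose let the fingers close, or fill a call up. It gives the time, the measured TCP pose, the force and the opening at its end, in the units of the state.
- ctrl.get_obs(): the state, without advancing time (a new reading comes with each control period).
- ctrl.read_camera(name): name is "scene" or "top"; returns a dict with "pixels" (480x640x3 uint8, red, green, blue), "depth" (480x640 float32, mm along the optical axis (not along the pixel's ray), 0 where there is no reading), "vfov" (degrees; the focal length in pixels is half the picture's height over the tangent of half this angle, whatever the lens; pixels are square), "cx", "cy" (the principal point, pixels), "extrinsics" (4x4, takes a point from world to camera coordinates). Camera axes: x right, y up, looking along -z (the intrinsics and any distortion apply to the point x, -y, -z); pixel columns grow to the right and rows downward; lengths in mm; the calibration is good to about 2 mm. A picture is of the moment at which its call begins.
- ctrl.hand_in(): hands the job in, once; it reports no verdict.
The state is a dict: "time_s": time; "q": joint angles; "qvel": joint speeds; "joint_torque": joint torques, N m; "tcp_pos": TCP position; "ee_rot": TCP orientation; "wrist_force": force on the tool from outside, world axes, zero at the start; "wrist_torque": the same for the moment, N m; "grip_width": finger opening in mm.
Only numpy, scipy, OpenCV 4.12 (cv2) and the standard library are available. Lean on these libraries where they do the work, as an engineer would, in place of code of your own. Each camera call takes 0.05 s, during which the arm holds its last target.

## Working session

There is one attempt and no reset: what is moved stays moved. The work goes in short steps, Python scripts to look and compute and a shell command to move; the robot and the scene stay as the last step left them, time stands still between calls to the robot, and variables do not carry over. Pictures are saved under pics/ and viewed, and the job is handed in when it is done.

```bash
mkdir -p pics; ls; python3 - <<'E'
from plant import ctrl
import cv2,numpy as np,pickle
print(ctrl.get_obs())
for n in("scene","top"):
    c=ctrl.read_camera(n); pickle.dump(c,open(f"{n}0.pkl","wb"))
    cv2.imwrite(f"pics/{n}0.png",c["pixels"][:,:,::-1])
    print(n,{k:v for k,v in c.items() if k not in("pixels","depth")}, (c["depth"]>0).mean())
print([x for x in dir(ctrl) if x[0]!='_'])
E
```

```text
pics
{'time_s': 0.0, 'q': array([-1.43946435e+00,  2.07372889e-01,  1.54289040e+00, -9.75660104e-06,
        1.39352253e+00, -1.50494070e-01]), 'qvel': array([-1.38727893e-04, -2.16140092e-05,  5.36494420e-04, -2.33511267e-04,
        2.34786714e-04, -2.86756974e-04]), 'joint_torque': array([-5.18473644e-04, -3.70884025e+01, -2.81415886e+01,  6.96528470e-02,
        3.60885425e-02, -1.81129831e-04]), 'tcp_pos': array([ 159.80273819, -551.56237883,  218.34768156]), 'ee_rot': array([-1.570477  ,  0.00216981, -1.2889682 ]), 'wrist_force': array([ 0.10058243,  0.23475472, -0.12554978]), 'wrist_torque': array([ 0.002521  , -0.02936346,  0.05733546]), 'grip_width': 93.77713174719906}
scene {'vfov': 47.32620025735457, 'cx': 315.95678297212584, 'cy': 247.0410293797747, 'extrinsics': array([[-4.74763755e-01, -8.79930422e-01,  1.79395865e-02,
         2.61637014e+02],
       [ 4.89341539e-01, -2.46970793e-01,  8.36391228e-01,
        -2.98527768e+02],
       [-7.31535532e-01,  4.05866825e-01,  5.47839288e-01,
        -8.07642874e+02],
       [ 0.00000000e+00,  0.00000000e+00,  0.00000000e+00,
         1.00000000e+00]])} 0.9957161458333333
top {'vfov': 42.858157306291474, 'cx': 326.32443475905063, 'cy': 235.96675993477257, 'extrinsics': array([[ 2.24168172e-02, -9.99626412e-01,  1.56372432e-02,
        -1.73446209e+01],
       [ 9.80140721e-01,  2.50570576e-02,  1.96713780e-01,
        -5.03493135e+02],
       [-1.97032113e-01,  1.09170020e-02,  9.80336251e-01,
        -1.15237112e+03],
       [ 0.00000000e+00,  0.00000000e+00,  0.00000000e+00,
         1.00000000e+00]])} 0.9962076822916667
['PlanningError', 'get_obs', 'hand_in', 'nose_length', 'read_camera']
```

View pics/scene0.png

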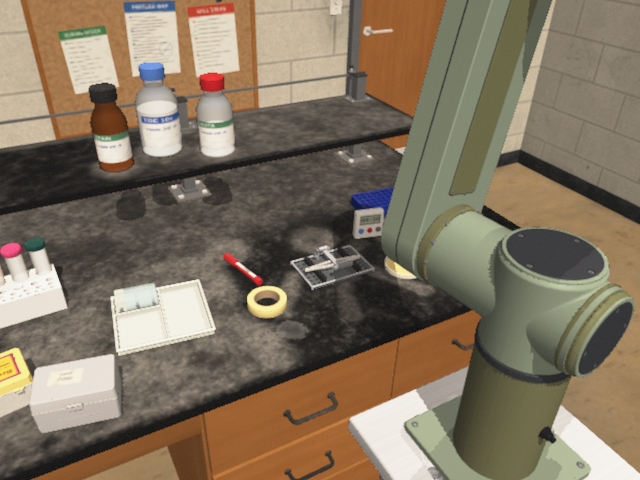

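View pics/top0.png

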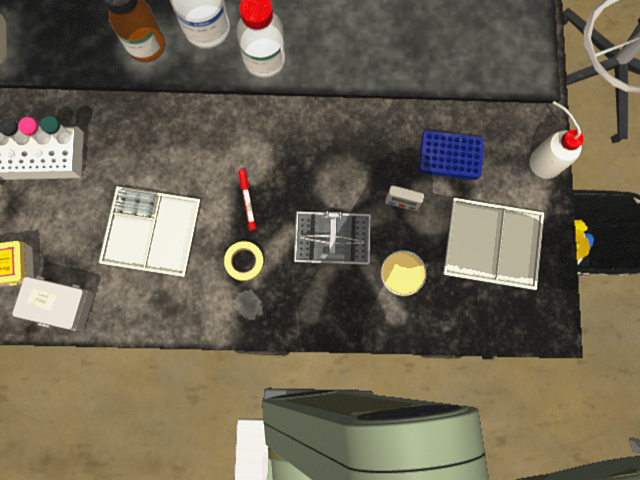

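```bash
cat > h.py <<'E'
import numpy as np,cv2,pickle
def load(n): return pickle.load(open(n+".pkl","rb"))
def snap(n,tag):
    from plant import ctrl
    c=ctrl.read_camera(n); pickle.dump(c,open(f"{n}{tag}.pkl","wb")); return c
def f(c): return c["pixels"].shape[0]/2/np.tan(np.radians(c["vfov"])/2)
def ray(c,u,v):
    E=c["extrinsics"];R=E[:3,:3];t=E[:3,3]
    d=np.array([(u-c["cx"])/f(c),-(v-c["cy"])/f(c),-1.])
    return -R.T@t, R.T@d
def onz(c,u,v,z):
    o,d=ray(c,u,v); return o+d*(z-o[2])/d[2]
def dep(c,u,v):
    o,d=ray(c,u,v); return o+d*c["depth"][int(round(v)),int(round(u))]
def proj(c,p):
    E=c["extrinsics"];q=E[:3,:3]@np.asarray(p,float)+E[:3,3]
    return c["cx"]+f(c)*q[0]/-q[2], c["cy"]-f(c)*q[1]/-q[2]
def cloud(c):
    E=c["extrinsics"];R=E[:3,:3];t=E[:3,3]
    v,u=np.mgrid[:480,:640]
    d=np.stack([(u-c["cx"])/f(c),-(v-c["cy"])/f(c),-np.ones(u.shape)],-1)
    return -R.T@t+(d*c["depth"][...,None])@R
def crop(c,x0,y0,x1,y1,s,name):
    im=c["pixels"][y0:y1,x0:x1,::-1]
    cv2.imwrite("pics/"+name,cv2.resize(im,None,fx=s,fy=s,interpolation=cv2.INTER_CUBIC))
E
python3 - <<'E'
from h import *
t=load("top0");s=load("scene0")
crop(t,220,150,420,300,4,"c1.png")
crop(s,240,190,440,320,4,"c2.png")
a=t["pixels"][150:300,90:250,::-1];cv2.imwrite("pics/c3.png",cv2.resize(a,None,fx=4,fy=4))
P=cloud(t)
for u,v in [(300,330),(200,330),(335,213),(332,235),(332,258),(405,190),(405,270),(245,245),(500,240),(170,220),(440,230),(300,180)]: print(u,v,P[v,u].round(0))
E
```

```text
300 330 [322.  42.  -2.]
200 330 [317. 239.   5.]
335 213 [555. -22.  32.]
332 235 [510. -17.  33.]
332 258 [462. -18.  40.]
405 190 [ 597. -158.   68.]
405 270 [ 446. -166.    7.]
245 245 [487. 157.  21.]
500 240 [ 513. -360.    9.]
170 220 [538. 315.   4.]
440 230 [ 532. -239.    3.]
300 180 [631.  52.   1.]
```

View pics/c1.png

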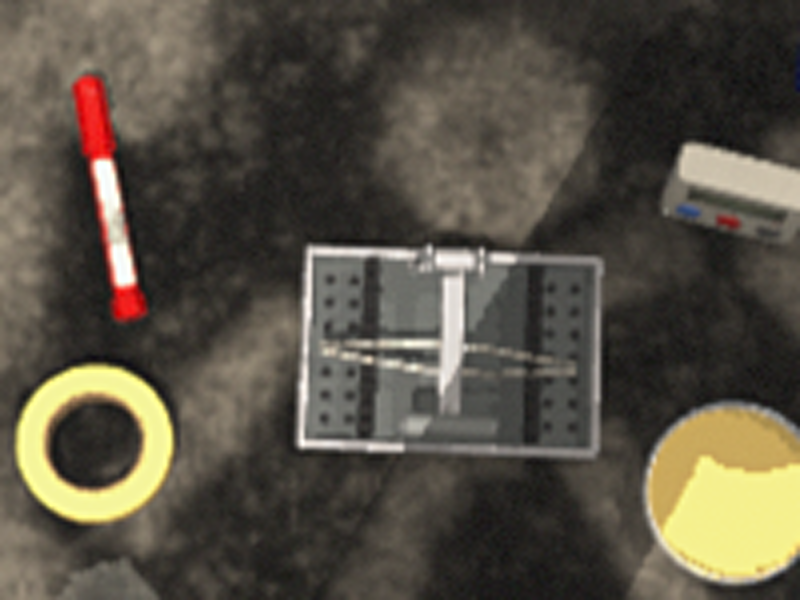

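View pics/c2.png

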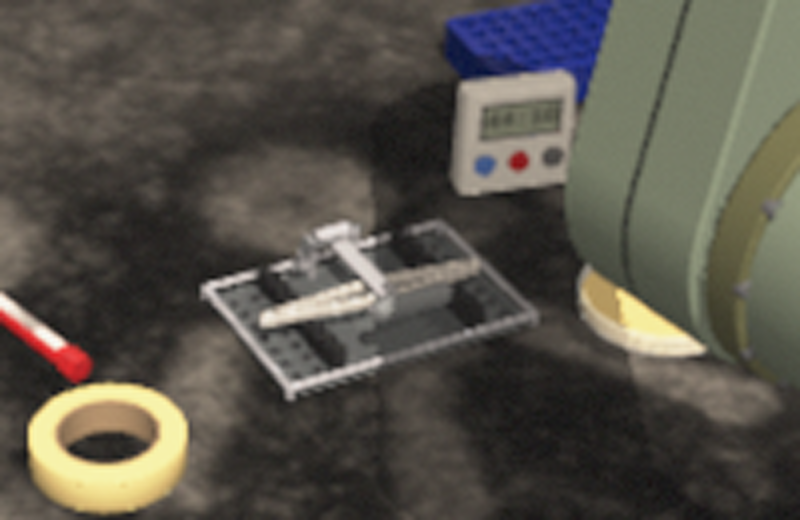

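View pics/c3.png

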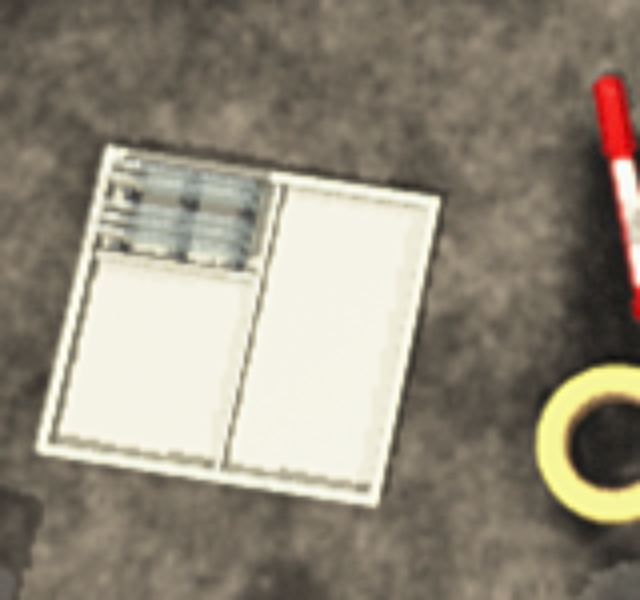

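```bash
python3 - <<'E'
from h import *
t=load("top0"); im=t["pixels"]; P=cloud(t); Z=P[...,2]
hsv=cv2.cvtColor(im,cv2.COLOR_RGB2HSV)
def big(m,x0,y0,x1,y1):
    k=np.zeros(m.shape,np.uint8);k[y0:y1,x0:x1]=m[y0:y1,x0:x1]
    cs,_=cv2.findContours(k,cv2.RETR_EXTERNAL,cv2.CHAIN_APPROX_NONE)
    return max(cs,key=cv2.contourArea),k
def wrect(c,z):
    pts=np.array([onz(t,u,v,z)[:2] for u,v in c[:,0]],np.float32)
    return cv2.minAreaRect(pts),pts
H,S,V=hsv[...,0],hsv[...,1],hsv[...,2]
# bench plane check
b=Z[300:345,110:560];print("bench z",np.median(b))
# tape
m=((H>20)&(H<35)&(S>60)&(V>120)).astype(np.uint8)
c,k=big(m,215,235,272,290); print("tape px",cv2.minEnclosingCircle(c)); pts=wrect(c,19)[1]; print("tape fit@19",cv2.fitEllipse(pts))
print("tape top z",np.median(Z[k>0]), P[k>0].mean(0))
# petri
c,k=big(((S>50)&(V>90)|(V>150)).astype(np.uint8),375,240,432,302); print("petri",cv2.minEnclosingCircle(wrect(c,12)[1]))
# marker
m=(((H<8)|(H>172))&(S>120)&(V>90)).astype(np.uint8)|((V>170)&(np.abs(np.arange(640)-247)<12)[None]).astype(np.uint8)
c,k=big(m,225,160,265,236); print("marker",wrect(c,9)[0], "z",np.percentile(Z[k>0],[5,50,95]))
for zt in range(0,1): pass
# trays: white
for n,(x0,y0,x1,y1) in dict(st=(90,180,205,280),lab=(438,192,550,292)).items():
    m=((S<45)&(V>95)).astype(np.uint8); m=cv2.morphologyEx(m,cv2.MORPH_CLOSE,np.ones((5,5)))
    c,k=big(m,x0,y0,x1,y1); print(n,wrect(c,14)[0],cv2.contourArea(c), cv2.minAreaRect(c))
# timer top by depth
m=((Z>58)&(Z<80)).astype(np.uint8)
c,k=big(m,375,170,430,225); r,p=wrect(c,66); print("timer top",r,P[k>0].mean(0))
m=((Z>5)).astype(np.uint8)
c,k=big(m,410,115,495,190); print("blue",wrect(c,np.median(Z[k>0]))[0],np.percentile(Z[k>0],[5,50,95]))
E
```

```text
bench z 0.9546003689335976
tape px ((243.2095947265625, 260.4540100097656), 19.994260787963867)
tape fit@19 ((455.92364501953125, 159.40757751464844), (77.18608856201172, 78.8341064453125), 110.87639617919922)
tape top z 19.47368680478371 [453.89131947 158.33527724  26.22321964]
petri ((430.49957275390625, -151.88970947265625), 57.40056610107422)
marker ((585.3875732421875, 159.9005889892578), (131.90829467773438, 17.732999801635742), 12.78118896484375) z [ 0.58526023 13.0187396  17.65377392]
st ((510.498291015625, 350.81243896484375), (189.43934631347656, 186.04510498046875), 83.14276885986328) 6796.5 ((149.27392578125, 231.58932495117188), (94.99337005615234, 92.15892028808594), 10.203973770141602)
lab ((513.940673828125, -347.7894592285156), (190.018798828125, 180.2124481201172), 81.8666000366211) 7145.0 ((493.5933837890625, 242.16763305664062), (94.91521453857422, 85.9577407836914), 5.572197437286377)
timer top ((588.5808715820312, -160.0990447998047), (67.72526550292969, 23.58122444152832), 76.2397689819336) [ 588.92508227 -160.15808602   66.00927482]
blue ((687.9510498046875, -257.4158020019531), (135.78810119628906, 96.42048645019531), 82.77320861816406) [ 6.30781913 26.40299508 32.15933334]
```

```bash
python3 - <<'E'
from h import *
t=load("top0");s=load("scene0")
crop(t,430,185,560,300,5,"c4.png")
crop(t,375,110,500,220,5,"c5.png")
C=[(107,147),(440,195),(378,503),(38,452)]
W=np.array([onz(t,(a+.5)/4-.5+90,(b+.5)/4-.5+150,14) for a,b in C]);print(W.round(1),W.mean(0))
print("sides",[np.linalg.norm(W[i]-W[(i+1)%4]) for i in range(4)])
d=W[0]+W[1]-W[2]-W[3];print("yaw from x",np.degrees(np.arctan2(d[1],d[0])));d=W[0]+W[3]-W[1]-W[2];print("yaw from y",np.degrees(np.arctan2(-d[0],d[1])))
g=lambda a,b,z:onz(t,(a+.5)/4-.5+220,(b+.5)/4-.5+150,z).round(1)
print("cassette corners",[g(a,b,9) for a,b in[(307,246),(601,258),(598,456),(299,447)]])
print("hinge",g(452,258,24),"handle",g(451,426,34),"rod ends",g(405,426,34),g(497,428,34))
print("tw ends",g(320,348,17.5),g(577,370,17.5))
E
```

```text
[[603.6 426.7  14. ]
 [582.8 255.2  14. ]
 [423.7 276.   14. ]
 [445.1 446.9  14. ]] [513.81367539 351.18595975  14.        ]
sides [np.float64(172.8306139519568), np.float64(160.4880643357439), np.float64(172.22610151101156), np.float64(159.78465908331378)]
yaw from x -7.3389739313157705
yaw from y -7.0415452881589955
cassette corners [array([562.4,  56.8,   9. ]), array([560. , -94.1,   9. ]), array([457.3, -93.4,   9. ]), array([458.1,  57.5,   9. ])]
hinge [554.4 -17.3  24. ] handle [466.6 -18.3  34. ] rod ends [466.    4.4  34. ] [466.2 -41.1  34. ]
tw ends [507.6  48.2  17.5] [499.6 -81.7  17.5]
```

View pics/c4.png

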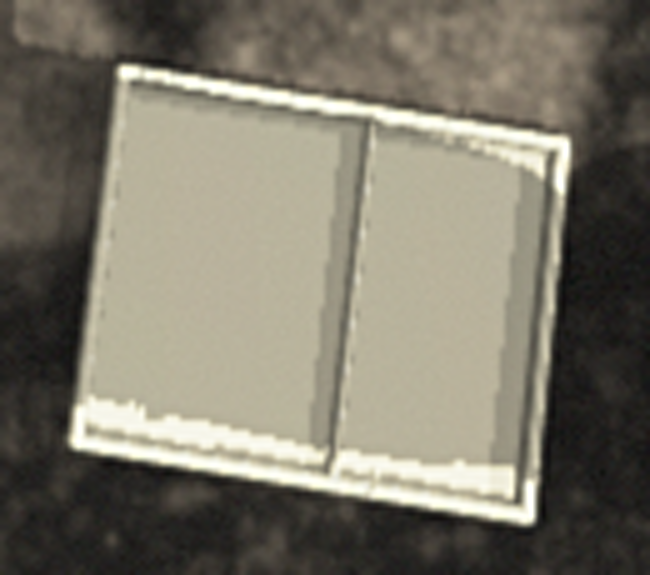

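View pics/c5.png

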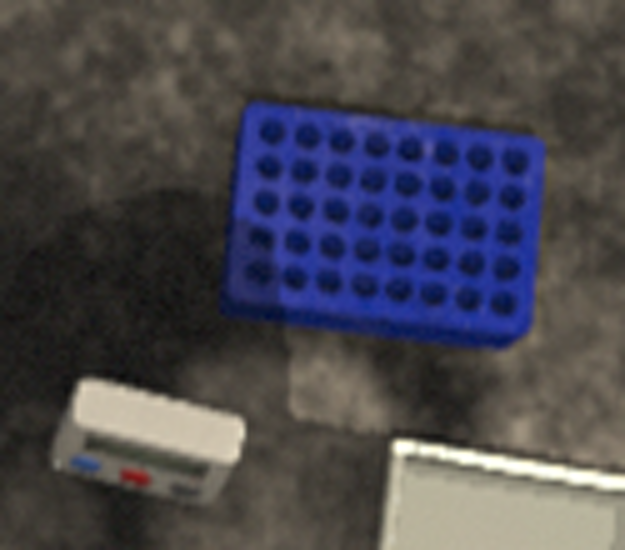

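```bash
python3 - <<'E'
from h import *
t=load("top0");s=load("scene0")
g=lambda a,b,z:onz(t,(a+.5)/5-.5+430,(b+.5)/5-.5+185,z)
W=np.array([g(a,b,14) for a,b in[(118,66),(571,138),(533,524),(71,449)]]);print(W.round(1),W.mean(0))
print("sides",[np.linalg.norm(W[i]-W[(i+1)%4]).round(1) for i in range(4)])
d=W[0]+W[1]-W[2]-W[3];print("yaw from x",np.degrees(np.arctan2(d[1],d[0])));d=W[0]+W[3]-W[1]-W[2];print("yaw from y",np.degrees(np.arctan2(-d[0],d[1])))
print("cam",ray(t,0,0)[0])
pts=dict(tape=(455.9,159.4,19),mk=(585.4,159.9,12),m1=(585.4+62*.975,159.9+62*.221,12),m2=(585.4-62*.975,159.9-62*.221,12),hinge=(554.4,-17.3,24),hand=(466.6,-18.3,34),r1=(466,4,34),r2=(466,-41,34),tim=(588.7,-160.1,66),tl=(588.7+35*.238,-160.1+35*.971,66),tw=(503.6,-17,20),a=(603.6,426.7,14),b=(582.8,255.2,14),c=(423.7,276,14),d=(445.1,446.9,14))
im=s["pixels"][180:400,100:420,::-1].copy();im=cv2.resize(im,None,fx=2.5,fy=2.5,interpolation=cv2.INTER_CUBIC)
for k,p in pts.items():
    u,v=proj(s,p);cv2.circle(im,(int((u+.5-100)*2.5),int((v+.5-180)*2.5)),3,(0,255,0),1)
cv2.imwrite("pics/ov.png",im)
E
```

```text
[[ 597.9 -265.1   14. ]
 [ 572.2 -451.3   14. ]
 [ 412.7 -428.3   14. ]
 [ 438.4 -243.2   14. ]] [ 505.28347276 -346.99492559   14.        ]
sides [np.float64(187.9), np.float64(161.2), np.float64(186.9), np.float64(161.0)]
yaw from x -7.992337718911967
yaw from y -7.872943973980296
cam [ 266.82881949    7.8583532  1229.02644147]
```

View pics/ov.png

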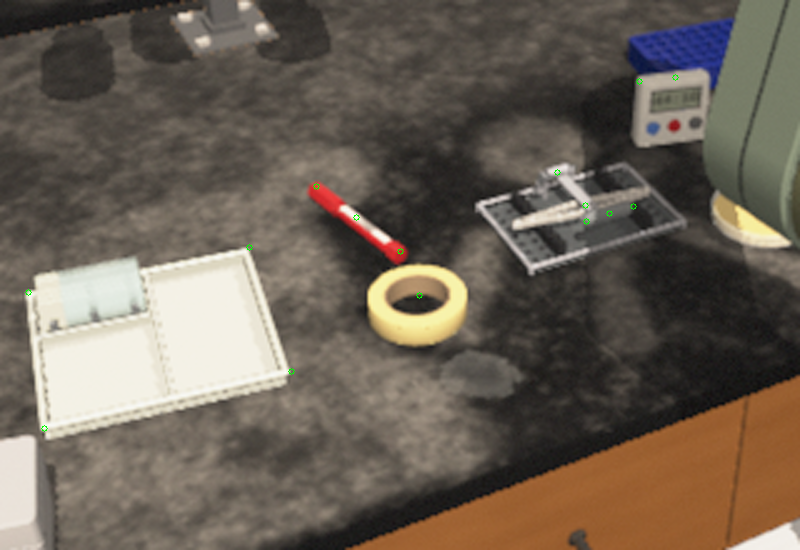

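```bash
python3 - <<'E'
from h import *
t=load("top0");s=load("scene0")
im=s["pixels"][235:300,285:380,::-1]
im=cv2.convertScaleAbs(im,alpha=1.5,beta=20)
im=cv2.resize(im,None,fx=8,fy=8,interpolation=cv2.INTER_NEAREST)
for p in [(466.6,-18.3,34),(466,4,34),(466,-41,34)]:
    u,v=proj(s,p);cv2.circle(im,(int((u+.5-285)*8),int((v+.5-235)*8)),4,(0,255,0),1)
cv2.imwrite("pics/hs.png",im)
im=t["pixels"][205:270,290:375,::-1]
im=cv2.convertScaleAbs(im,alpha=1.5,beta=20)
cv2.imwrite("pics/ht.png",cv2.resize(im,None,fx=8,fy=8,interpolation=cv2.INTER_NEAREST))
P=cloud(t)
print(P[250:262,315:350:3,2].round(0))
E
```

```text
[[ 3.  5.  6.  2.  4. 28. 28.  5.  2.  4.  0.  4.]
 [ 4.  2.  0.  0.  0. 26. 29.  4.  4.  5.  0.  2.]
 [ 3.  5.  1.  2.  9. 27. 32. -1.  5.  8.  3.  3.]
 [-1.  5.  4. 40. 35. 37. 38. 36. 38.  5.  5.  4.]
 [ 1. -1. 38. 42. 36. 41. 37. 39. 40. 42. -0.  5.]
 [ 2.  2. 36. 41. 43. 40. 37. 43. 41. 39.  3.  2.]
 [ 2.  4. 39. 40. 41. 39. 41. 40. 43. 39.  0. -1.]
 [ 5. -2. 40. 36. 43. 42. 40. 40. 44. 42.  2.  2.]
 [ 6.  4.  3. 35. 32. 35. 38. 37. 38. 41.  5.  4.]
 [ 7.  5.  4.  7.  3.  1. -2.  9. -0.  2.  3.  5.]
 [ 9.  8. 10.  9.  4.  3.  2.  4. -1.  5.  6.  1.]
 [ 7.  9. 11. 10.  6.  9.  9. 10.  8.  9. 11.  6.]]
```

View pics/hs.png

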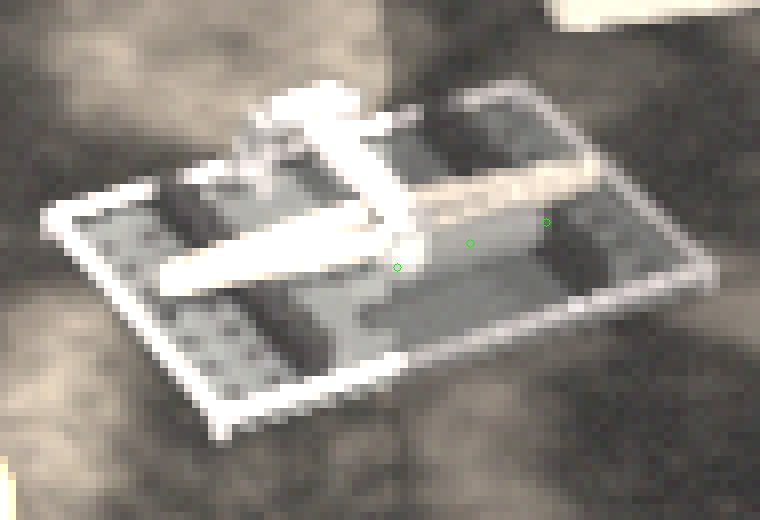

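View pics/ht.png

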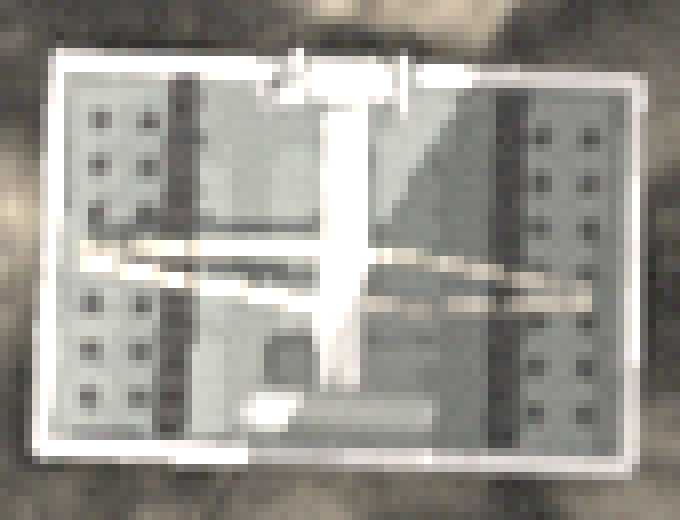

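```bash
cat > go.py <<'E'
# usage: go.py x y z yawdeg  -> shift/turn needed in tool axes from measured pose (tcp target)
import sys,numpy as np
from scipy.spatial.transform import Rotation as Ro
from plant import ctrl
o=ctrl.get_obs();p=o["tcp_pos"];R=Ro.from_euler("xyz",o["ee_rot"])
print("t%.2f tcp"%o["time_s"],p.round(1),"rpy",np.degrees(o["ee_rot"]).round(2),"q",o["q"].round(2),"grip %.1f"%o["grip_width"],"F",o["wrist_force"].round(1))
a=list(map(float,sys.argv[1:]))
for i in range(0,len(a),4):
    x,y,z,w=a[i:i+4]
    T=Ro.from_euler("xyz",[-np.pi/2,0,np.radians(w)])
    print(" shift",R.inv().apply(np.array([x,y,z])-p).round(1),"turn",np.degrees((R.inv()*T).as_rotvec()).round(2))
E
python3 go.py 466 -18 110 -90.6 466 -18 31 -90.6
```

```text
t0.10 tcp [ 159.8 -551.6  218.4] rpy [-89.98   0.12 -73.85] q [-1.44  0.21  1.54 -0.    1.39 -0.15] grip 94.3 F [ 0.1 -0.1  0.5]
 shift [-427.2  109.4  442.5] turn [-0.   16.75 -0.12]
 shift [-427.   188.4  442.5] turn [-0.   16.75 -0.12]
```

```bash
python3 -m jog '-427 110 442 0 16.8 0;-427 110 442 0 16.8 0;-427 110 442 0 16.8 0;-427 110 442 0 16.8 0;-427 110 442 0 16.8 0;-427 110 442 0 16.8 0;-427 110 442 0 16.8 0;-427 110 442 0 16.8 0' 92; python3 go.py 466 -18 110 -90.6
```

```text
time_s: 0.77
tcp_pos: [323.4, -265.6, 160.1]
ee_rot: [-1.571, 0.0, -1.583]
wrist_force: [1.0, 0.2, -0.3]
grip_width: 59.9
t0.77 tcp [ 323.4 -265.6  160.1] rpy [-9.00e+01  2.00e-02 -9.07e+01] q [-0.9  -0.07  1.97  0.    1.25  0.69] grip 59.9 F [ 1.   0.2 -0.3]
 shift [-249.3   50.2  139.6] turn [ 0.   -0.1  -0.02]
```

```bash
python3 -m jog '-248 50 139 0 0 0;-248 50 139 0 0 0;-248 50 139 0 0 0;-248 50 139 0 0 0;-248 50 139 0 0 0;-248 50 139 0 0 0;-248 50 139 0 0 0;-248 50 139 0 0 0'; python3 - <<'E'
from h import *
c=snap("top","1");crop(c,270,170,410,290,5,"t1.png")
E
python3 go.py 466 -18 31 -90.6
```

```text
time_s: 1.43
tcp_pos: [466.0, -15.8, 109.4]
ee_rot: [-1.572, 0.003, -1.575]
wrist_force: [0.2, -0.2, 0.7]
grip_width: 60.2
t1.48 tcp [465.  -18.3 109.6] rpy [-9.012e+01  5.000e-02 -9.029e+01] q [-0.23  0.1   1.91  0.    1.13  1.35] grip 60.2 F [ 0.1 -0.2  0. ]
 shift [-0.2 78.6  1.2] turn [ 0.12  0.31 -0.05]
```

View pics/t1.png

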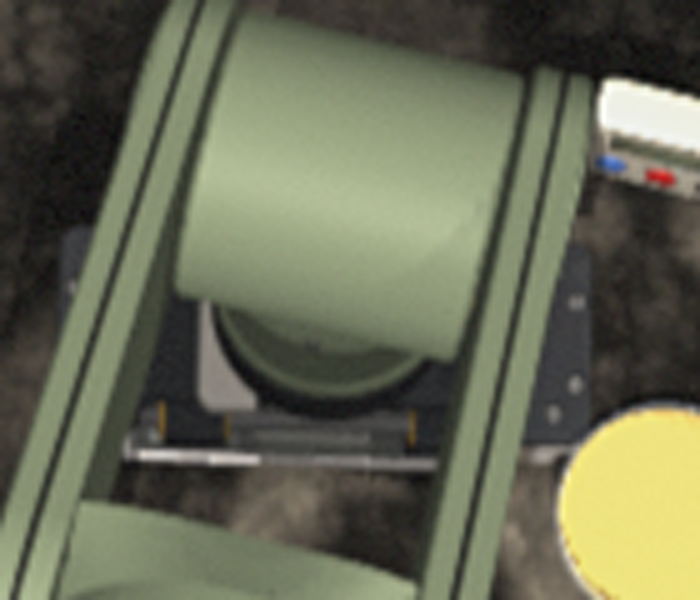

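```bash
python3 -m jog '0 30 1 0 0 0;0 50 1 0 0 0;0 62 1 0 0 0;0 70 1 0 0 0;0 75 1 0 0 0;0 78 1 0 0 0;0 78 1 0 0 0;0 78 1 0 0 0'; python3 -m jog '0 0 0 0 0 0;0 0 0 0 0 0;0 0 0 0 0 0;0 0 0 0 0 0;0 0 0 0 0 0;0 0 0 0 0 0;0 0 0 0 0 0;0 0 0 0 0 0' 255;python3 - <<'E'
from h import *
c=snap("scene","2");crop(c,260,200,400,300,5,"s2.png")
E
python3 go.py 466 -18 31 -90.6
```

```text
time_s: 2.15
tcp_pos: [466.5, -21.8, 33.4]
ee_rot: [-1.57, -0.0, -1.583]
wrist_force: [-0.4, -0.3, -0.4]
grip_width: 60.0
time_s: 2.82
tcp_pos: [466.6, -16.7, 33.2]
ee_rot: [-1.569, 0.009, -1.585]
wrist_force: [2.3, 15.2, 2.2]
grip_width: 43.6
t2.87 tcp [466.6 -16.7  33.2] rpy [-89.9    0.51 -90.83] q [-0.23  0.23  1.95  0.01  0.96  1.35] grip 43.5 F [ 1.8 15.1  0.5]
 shift [ 1.3  2.2 -0.6] turn [-0.1  -0.23 -0.51]
```

View pics/s2.png

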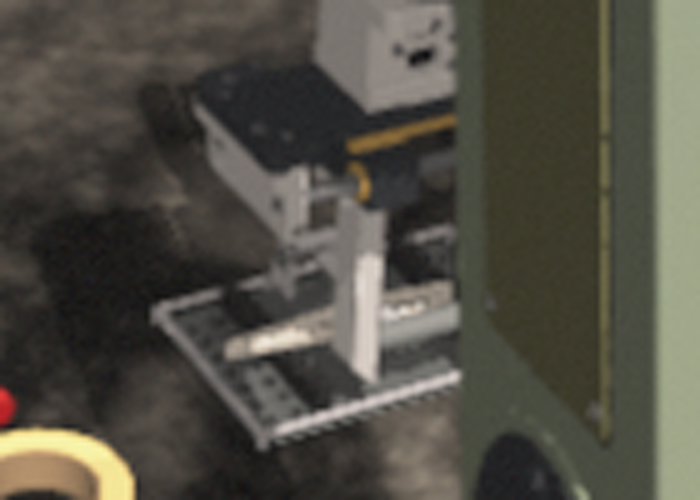

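```bash
python3 - <<'E'
import numpy as np
ph=.114+np.linspace(0,2.7,25);X=-88*np.cos(ph);Z=88*np.sin(ph)
for k in range(3):
    for i in range(1,9): print(k,"y %.0f z %.0f"%(-(Z[8*k+i]-Z[8*k]),X[8*k+i]-X[8*k]),ph[8*k+i].round(2))
E
```

```text
0 y -10 z 2 0.23
0 y -19 z 4 0.34
0 y -28 z 8 0.45
0 y -37 z 13 0.56
0 y -45 z 19 0.68
0 y -52 z 25 0.79
0 y -59 z 33 0.9
0 y -65 z 41 1.01
1 y -5 z 9 1.13
1 y -8 z 18 1.24
1 y -11 z 27 1.35
1 y -13 z 37 1.46
1 y -13 z 47 1.58
1 y -13 z 57 1.69
1 y -11 z 67 1.8
1 y -8 z 76 1.91
2 y 4 z 9 2.03
2 y 9 z 18 2.14
2 y 14 z 26 2.25
2 y 21 z 33 2.36
2 y 29 z 40 2.48
2 y 37 z 45 2.59
2 y 45 z 50 2.7
2 y 55 z 54 2.81
```

```bash
python3 -m jog '-2 -10 2 0 0 0;-3 -19 4 0 0 0;-4 -28 8 0 0 0;-5 -37 13 0 0 0;-5 -45 19 0 0 0;-5 -52 25 0 0 0;-5 -59 33 0 0 0;-5 -65 41 0 0 0'; python3 go.py 507 -17 100 -90
```

```text
time_s: 3.53
tcp_pos: [506.3, -16.7, 98.1]
ee_rot: [-1.574, 0.0, -1.582]
wrist_force: [-4.4, 0.5, -2.1]
grip_width: 43.4
t3.53 tcp [506.3 -16.7  98.1] rpy [-9.020e+01  3.000e-02 -9.067e+01] q [-0.2   0.2   1.82 -0.    1.12  1.38] grip 43.4 F [-4.4  0.5 -2.1]
 shift [ 0.3 -1.9  0.7] turn [ 0.2  -0.67 -0.03]
```

Side force gone, handle follows. Continue the arc.

```bash
python3 -m jog '0 -5 9 0 0 0;0 -8 18 0 0 0;0 -11 27 0 0 0;0 -13 37 0 0 0;0 -13 47 0 0 0;0 -13 57 0 0 0;0 -11 67 0 0 0;0 -8 76 0 0 0'; python3 -m jog '0 4 9 0 0 0;0 9 18 0 0 0;0 14 26 0 0 0;0 21 33 0 0 0;0 29 40 0 0 0;0 37 45 0 0 0;0 45 50 0 0 0;0 50 52 0 0 0';python3 go.py
```

```text
time_s: 4.2
tcp_pos: [587.2, -17.8, 108.5]
ee_rot: [-1.563, -0.0, -1.583]
wrist_force: [-0.3, 2.0, 5.9]
grip_width: 42.8
time_s: 4.87
tcp_pos: [640.9, -18.6, 57.4]
ee_rot: [-1.559, -0.0, -1.583]
wrist_force: [6.3, 2.4, 3.2]
grip_width: 43.3
t4.87 tcp [640.9 -18.6  57.4] rpy [-8.934e+01 -3.000e-02 -9.068e+01] q [-0.16  0.5   1.51  0.    1.12  1.42] grip 43.3 F [6.3 2.4 3.2]
```

```bash
python3 -m jog '0 0 0 0 0 0;0 0 0 0 0 0;0 0 0 0 0 0;0 0 0 0 0 0;0 -15 0 0 0 0;0 -45 0 0 0 0;0 -80 0 0 0 0;0 -110 0 0 0 0' 92; python3 - <<'E'
from h import *
c=snap("scene","3");crop(c,240,180,400,300,5,"s3.png")
E
python3 go.py 503.6 -17 80 -3.5
```

```text
time_s: 5.53
tcp_pos: [634.5, -18.4, 166.9]
ee_rot: [-1.572, -0.0, -1.582]
wrist_force: [0.4, 0.4, 0.2]
grip_width: 60.0
t5.58 tcp [639.2 -19.  175. ] rpy [-89.29  -0.12 -90.65] q [-0.16  0.37  1.43 -0.    1.33  1.42] grip 60.1 F [1.4 0.5 4.1]
 shift [  -0.7   93.4 -136.7] turn [ -0.48 -87.15   0.64]
```

View pics/s3.png

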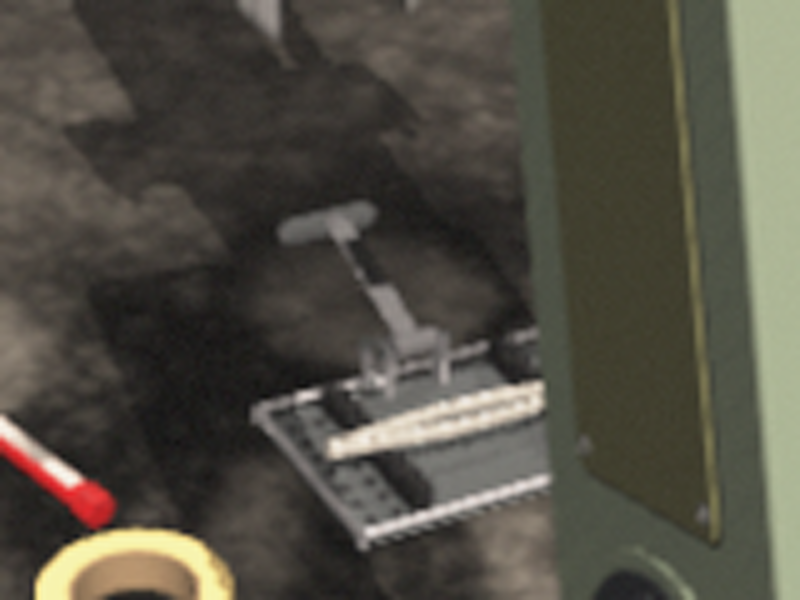

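```bash
python3 -m jog '0 0 -40 0 -7 0;0 10 -80 0 -14 0;0 30 -110 0 -21 0;0 60 -130 0 -28 0;0 80 -132 0 -35 0;0 90 -132 0 -43 0;0 90 -132 0 -50 0;0 90 -132 0 -57 0' 160; python3 -m jog '0 0 0 0 -7 0;0 0 0 0 -14 0;0 0 0 0 -21 0;0 0 0 0 -28 0;0 0 0 0 -30 0;0 0 0 0 -30 0;0 0 0 0 -30 0;0 0 0 0 -30 0';python3 go.py 503.6 -17 29.5 -3.5
```

```text
time_s: 6.25
tcp_pos: [501.4, -16.7, 74.4]
ee_rot: [-1.572, 0.002, -0.59]
wrist_force: [1.1, 0.2, -0.4]
grip_width: 35.1
time_s: 6.92
tcp_pos: [502.9, -16.8, 75.7]
ee_rot: [-1.571, 0.0, -0.074]
wrist_force: [-0.2, 0.5, 0.1]
grip_width: 35.0
t6.92 tcp [502.9 -16.8  75.7] rpy [-9.00e+01  1.00e-02 -4.23e+00] q [-0.21  0.23  1.84 -0.    1.07 -0.13] grip 35.0 F [-0.2  0.5  0.1]
 shift [ 0.8 46.2 -0.2] turn [ 0.   -0.73 -0.01]
```

```bash
python3 -m jog '1 20 0 0 -0.7 0;1 35 0 0 -0.7 0;1 42 0 0 -0.7 0;1 46 0 0 -0.7 0;1 47 0 0 -0.7 0;1 47 0 0 -0.7 0;1 47 0 0 -0.7 0;1 47 0 0 -0.7 0'; python3 go.py;python3 -m jog '0 0 0 0 0 0;0 0 0 0 0 0;0 0 0 0 0 0;0 0 0 0 0 0;0 0 0 0 0 0;0 0 0 0 0 0;0 0 0 0 0 0;0 0 0 0 0 0' 255;python3 - <<'E'
from h import *
c=snap("scene","4");crop(c,260,200,400,300,5,"s4.png")
E
python3 go.py 466 -18 31 -90.6
```

```text
time_s: 7.58
tcp_pos: [504.8, -17.0, 29.5]
ee_rot: [-1.571, -0.002, -0.061]
wrist_force: [0.0, -0.4, -0.4]
grip_width: 34.9
t7.58 tcp [504.8 -17.   29.5] rpy [-90.01  -0.1   -3.47] q [-0.21  0.31  1.86  0.    0.97 -0.14] grip 34.9 F [ 0.  -0.4 -0.4]
time_s: 8.25
tcp_pos: [504.2, -16.9, 28.9]
ee_rot: [-1.571, -0.0, -0.061]
wrist_force: [0.0, 0.4, 3.0]
grip_width: 14.3
t8.30 tcp [504.2 -16.9  28.9] rpy [-9.00e+01 -2.00e-02 -3.47e+00] q [-0.21  0.31  1.86  0.    0.97 -0.14] grip 13.9 F [-0.3  0.3  1.8]
 shift [-38.1  -2.1  -3.5] turn [-1.000e-02  8.713e+01  2.000e-02]
```

View pics/s4.png

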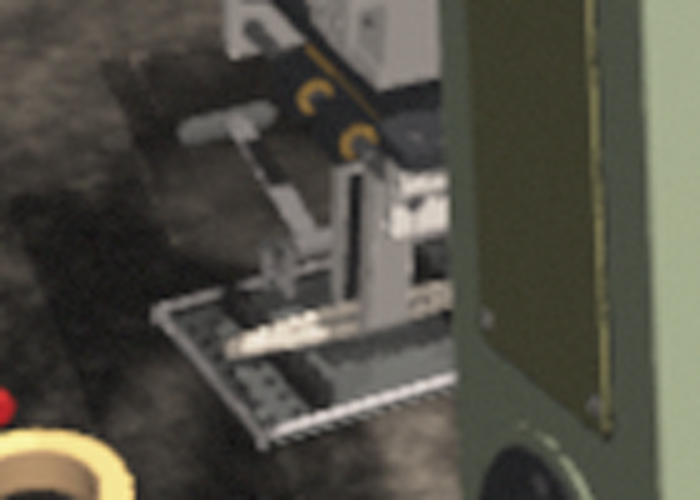

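```bash
python3 -m jog '0 -10 0 0 0 0;0 -30 0 0 0 0;0 -60 0 0 0 0;0 -90 0 0 0 0;0 -100 20 0 -7 0;0 -100 45 0 -14 0;0 -100 70 0 -21 0;0 -100 100 0 -28 0'; python3 go.py 508.4 308 120 82.8
```

```text
time_s: 8.97
tcp_pos: [510.4, 83.3, 129.9]
ee_rot: [-1.572, -0.001, 0.433]
wrist_force: [-0.3, 0.9, -0.6]
grip_width: 14.6
t8.97 tcp [510.4  83.3 129.9] rpy [-9.005e+01 -7.000e-02  2.478e+01] q [-0.01  0.18  1.77 -0.    1.19 -0.44] grip 14.6 F [-0.3  0.9 -0.6]
 shift [ 92.4   9.8 204.8] turn [ 8.000e-02 -5.802e+01  3.000e-02]
```

```bash
python3 -m jog '11 0 25 0 -7 0;23 0 51 0 -14 0;35 0 77 0 -21 0;46 0 102 0 -28 0;58 5 128 0 -35 0;70 10 154 0 -42 0;81 10 179 0 -50 0;92 10 205 0 -57 0';python3 -m jog '0 5 0 0 -1 0;0 10 0 0 -1 0;0 15 0 0 -1 0;0 20 0 0 -1 0;0 20 0 0 -1 0;0 20 0 0 -1 0;0 20 0 0 -1 0;0 20 0 0 -1 0'; python3 - <<'E'
from h import *
c=snap("top","5");crop(c,80,170,260,300,4,"t5.png")
c=snap("scene","5");crop(c,80,200,280,360,4,"s5.png")
E
python3 go.py 508.4 308 18.5 82.8
```

```text
time_s: 9.63
tcp_pos: [508.0, 308.8, 118.6]
ee_rot: [-1.57, 0.001, 1.418]
wrist_force: [0.4, -0.2, 0.2]
grip_width: 14.1
time_s: 10.3
tcp_pos: [509.1, 307.2, 99.1]
ee_rot: [-1.571, -0.0, 1.428]
wrist_force: [0.3, -0.0, -0.2]
grip_width: 13.9
t10.40 tcp [509.  307.5  99.1] rpy [-9.004e+01 -2.000e-02  8.182e+01] q [ 0.4   0.37  1.6   0.    1.17 -1.03] grip 14.0 F [ 0.5 -0.  -0.2]
 shift [ 0.4 80.6  0.8] turn [ 0.04 -0.98  0.02]
```

View pics/t5.png

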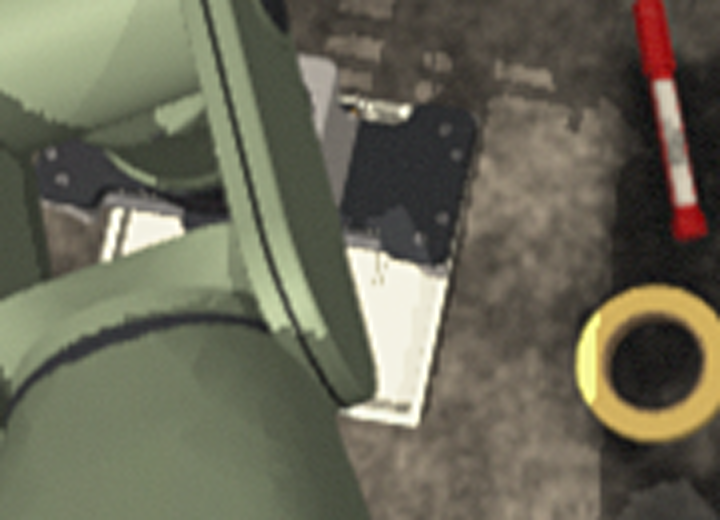

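View pics/s5.png

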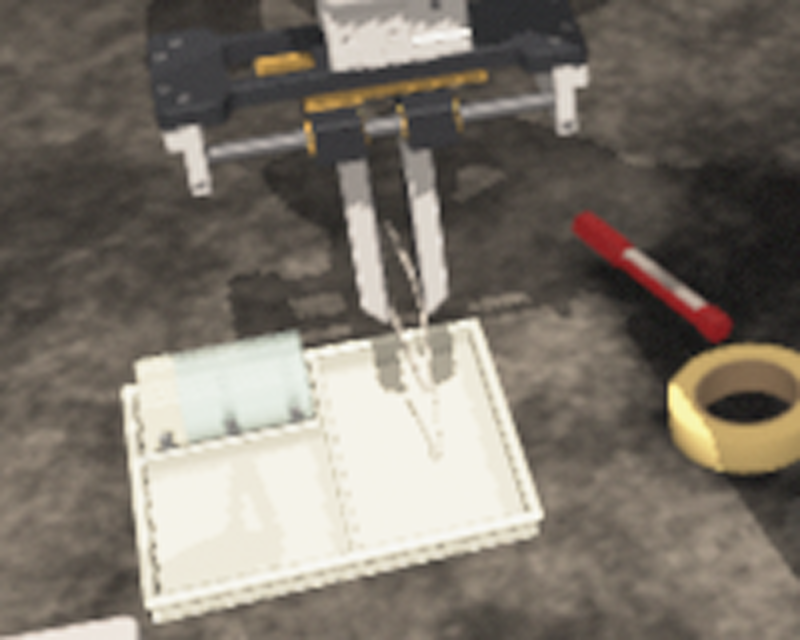

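```bash
python3 -m jog '0 20 0 0 -1 0;0 40 0 0 -1 0;0 58 0 0 -1 0;0 68 0 0 -1 0;0 74 0 0 -1 0;0 78 0 0 -1 0;0 80 0 0 -1 0;0 80 0 0 -1 0'; python3 go.py; python3 -m jog '0 0 0 0 0 0;0 0 0 0 0 0;0 0 0 0 0 0;0 0 0 0 0 0;0 0 0 0 0 0;0 -10 0 0 0 0;0 -30 0 0 0 0;0 -60 0 0 0 0' 160;python3 - <<'E'
from h import *
c=snap("scene","6");crop(c,80,200,280,360,4,"s6.png")
E
python3 go.py 585.4 160 90 102.8 585.4 160 15.5 102.8
```

```text
time_s: 11.07
tcp_pos: [509.1, 307.9, 19.1]
ee_rot: [-1.572, -0.0, 1.446]
wrist_force: [-0.1, -0.7, -0.8]
grip_width: 14.1
t11.07 tcp [509.1 307.9  19.1] rpy [-9.004e+01 -2.000e-02  8.285e+01] q [ 0.4   0.48  1.64  0.    1.03 -1.05] grip 14.1 F [-0.1 -0.7 -0.8]
time_s: 11.73
tcp_pos: [506.2, 306.6, 77.0]
ee_rot: [-1.565, 0.003, 1.446]
wrist_force: [0.8, -0.4, 0.1]
grip_width: 35.3
t11.78 tcp [511.8 309.2  85.6] rpy [-90.39  -0.23  82.87] q [ 0.4   0.39  1.61  0.    1.14 -1.05] grip 35.1 F [1.2 0.3 2.9]
 shift [-138.8   -4.3  -91.6] turn [  0.43 -19.93   0.16]
 shift [-139.1   70.2  -91.1] turn [  0.43 -19.93   0.16]
```

View pics/s6.png

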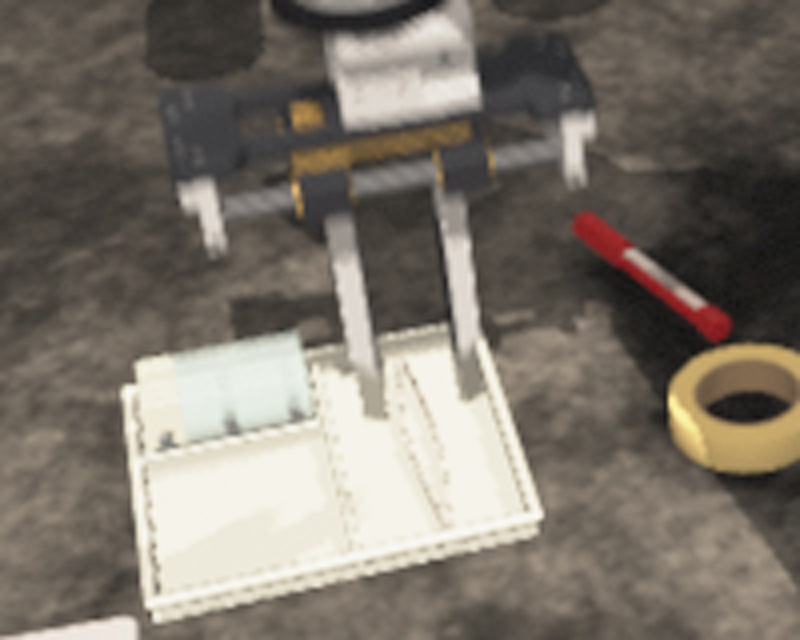

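```bash
python3 -m jog '-17 -15 -12 0 -2 0;-35 -20 -24 0 -5 0;-52 -20 -35 0 -8 0;-70 -20 -47 0 -11 0;-87 -20 -59 0 -14 0;-104 -15 -71 0 -17 0;-121 -10 -82 0 -20 0;-137 -10 -94 0 -20 0' -; python3 -m jog '0 10 0 0 0 0;0 20 0 0 0 0;0 25 0 0 0 0;0 25 0 0 0 0;0 25 0 0 0 0;0 25 0 0 0 0;0 25 0 0 0 0;0 25 0 0 0 0';python3 - <<'E'
from h import *
c=snap("scene","7");crop(c,180,180,340,300,5,"s7.png")
c=snap("top","7");crop(c,70,130,290,300,3.5,"t7.png")
E
python3 go.py 585.4 160 15.5 102.8
```

```text
time_s: 12.45
tcp_pos: [584.8, 159.0, 88.6]
ee_rot: [-1.57, -0.0, 1.797]
wrist_force: [-0.6, -1.3, 0.6]
grip_width: 35.1
time_s: 13.12
tcp_pos: [585.1, 160.6, 64.3]
ee_rot: [-1.572, 0.0, 1.796]
wrist_force: [0.8, -0.5, -0.0]
grip_width: 34.7
t13.22 tcp [585.1 160.4  64.2] rpy [-90.05   0.   102.88] q [ 0.12  0.44  1.59  0.    1.12 -1.67] grip 34.7 F [-0.8  0.8 -0.3]
 shift [-0.4 48.7 -0.1] turn [ 0.05  0.08 -0.  ]
```

View pics/s7.png

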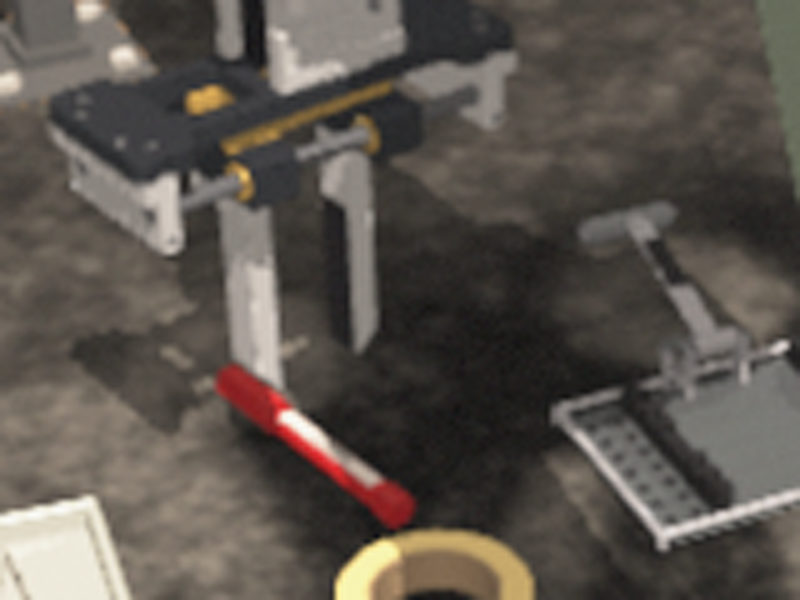

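View pics/t7.png

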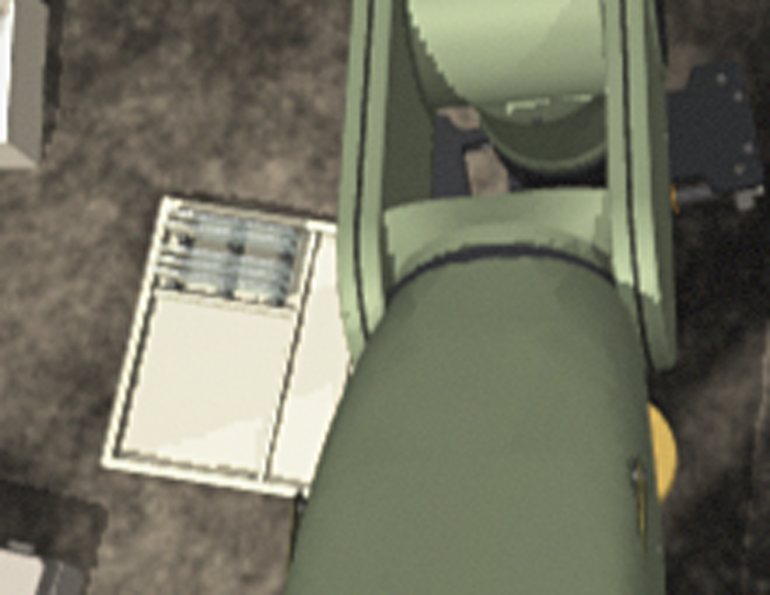

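```bash
python3 -m jog '0 16 0 0 0 0;0 30 0 0 0 0;0 39 0 0 0 0;0 44 0 0 0 0;0 47 0 0 0 0;0 48 0 0 0 0;0 48 0 0 0 0;0 48 0 0 0 0' -; python3 -m jog '0 0 0 0 0 0;0 0 0 0 0 0;0 0 0 0 0 0;0 0 0 0 0 0;0 0 0 0 0 0;0 0 0 0 0 0;0 -6 0 0 0 0;0 -20 0 0 0 0' 255;python3 - <<'E'
from h import *
c=snap("scene","8");crop(c,180,180,340,300,5,"s8.png")
E
python3 go.py 498 -398 100 82.1
```

```text
time_s: 13.88
tcp_pos: [585.5, 160.1, 16.4]
ee_rot: [-1.572, 0.0, 1.795]
wrist_force: [-0.4, -0.1, 0.2]
grip_width: 35.4
time_s: 14.55
tcp_pos: [582.8, 159.8, 34.2]
ee_rot: [-1.566, -0.0, 1.795]
wrist_force: [-0.5, 0.2, -0.8]
grip_width: 11.6
t14.60 tcp [586.1 160.3  38.7] rpy [-9.0150e+01  2.0000e-02  1.0286e+02] q [ 0.12  0.47  1.6  -0.    1.07 -1.67] grip 11.4 F [1.7 1.5 0.8]
 shift [-524.7  -61.7  210.1] turn [1.500e-01 2.076e+01 1.000e-02]
```

View pics/s8.png

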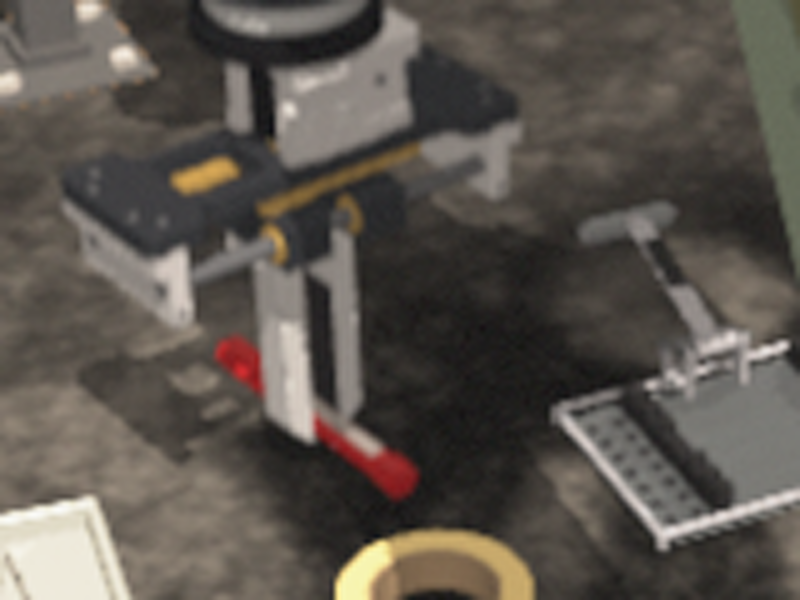

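```bash
python3 -m jog '0 -25 0 0 0 0;0 -60 0 0 0 0;-20 -94 8 0 1 0;-50 -94 20 0 3 0;-85 -94 34 0 5 0;-121 -94 48 0 7 0;-157 -94 63 0 9 0;-194 -94 78 0 12 0' -; python3 -m jog '-36 0 6 0 2 0;-72 0 13 0 4 0;-108 0 19 0 5 0;-144 0 26 0 6 0;-180 0 32 0 8 0;-216 0 39 0 9 0;-252 0 46 0 9 0;-288 0 52 0 9 0'; python3 go.py 498.2 -398 70 82.1
```

```text
time_s: 15.27
tcp_pos: [552.1, -47.9, 131.2]
ee_rot: [-1.573, 0.001, 1.585]
wrist_force: [-0.1, 0.2, -0.2]
grip_width: 11.4
time_s: 15.93
tcp_pos: [504.0, -337.3, 131.1]
ee_rot: [-1.572, 0.001, 1.428]
wrist_force: [-0.2, 0.1, -0.5]
grip_width: 11.4
t15.93 tcp [ 504.  -337.3  131.1] rpy [-9.009e+01  6.000e-02  8.184e+01] q [-0.73  0.35  1.55  0.    1.24 -2.16] grip 11.4 F [-0.2  0.1 -0.5]
 shift [-60.9  61.1  -2.8] turn [ 0.09 -0.26 -0.06]
```

```bash
python3 -m jog '-20 5 0 0 0 0;-40 10 -1 0 0 0;-55 20 -2 0 0 0;-60 35 -3 0 0 0;-60 50 -3 0 0 0;-60 60 -3 0 0 0;-60 60 -3 0 0 0;-60 60 -3 0 0 0' -; python3 - <<'E'
from h import *
c=snap("top","9");crop(c,420,150,580,300,4,"t9.png")
E
python3 go.py 498.2 -398 20 82.1
```

```text
time_s: 16.6
tcp_pos: [498.5, -393.7, 68.8]
ee_rot: [-1.569, -0.001, 1.429]
wrist_force: [0.1, -0.2, -0.0]
grip_width: 11.3
t16.65 tcp [ 499.2 -394.4   69.9] rpy [-9.000e+01 -1.000e-02  8.191e+01] q [-0.8   0.48  1.5   0.    1.15 -2.23] grip 11.5 F [-0.3  0.4 -0.3]
 shift [-3.7 49.9  0.4] turn [ 0.   -0.19  0.01]
```

View pics/t9.png

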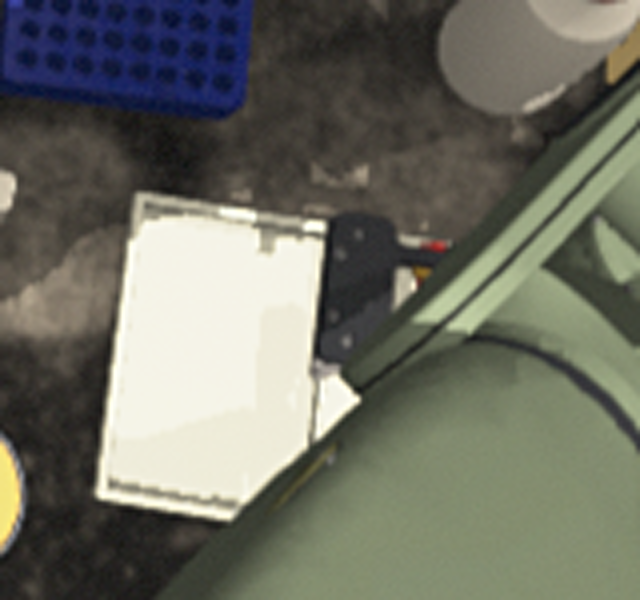

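```bash
python3 -m jog '-2 16 0 0 0 0;-3 30 0 0 0 0;-3 40 0 0 0 0;-3 45 0 0 0 0;-3 48 0 0 0 0;-3 49 0 0 0 0;-3 49 0 0 0 0;-3 49 0 0 0 0' -; python3 go.py; python3 -m jog '0 0 0 0 0 0;0 0 0 0 0 0;0 0 0 0 0 0;0 0 0 0 0 0;0 0 0 0 0 0;0 -8 0 0 0 0;0 -30 0 0 0 0;0 -65 0 0 0 0' 160; python3 go.py 588.7 -160.1 120 -13.8 588.7 -160.1 120 166.2
```

```text
time_s: 17.32
tcp_pos: [498.7, -398.3, 21.3]
ee_rot: [-1.572, 0.001, 1.429]
wrist_force: [0.3, 0.0, -0.2]
grip_width: 11.0
t17.32 tcp [ 498.7 -398.3   21.3] rpy [-9.004e+01  4.000e-02  8.186e+01] q [-0.81  0.55  1.52 -0.    1.07 -2.24] grip 11.0 F [ 0.3  0.  -0.2]
time_s: 17.98
tcp_pos: [495.8, -395.4, 82.6]
ee_rot: [-1.564, -0.006, 1.428]
wrist_force: [-0.3, 0.6, -0.4]
grip_width: 35.1
t17.98 tcp [ 495.8 -395.4   82.6] rpy [-89.59  -0.32  81.85] q [-0.81  0.47  1.49 -0.    1.19 -2.24] grip 35.1 F [-0.3  0.6 -0.4]
 shift [246.3 -36.5 -58.3] turn [-0.57 95.65 -0.1 ]
 shift [246.3 -36.5 -58.3] turn [ -0.09 -84.35   0.56]
```

```bash
python3 -m jog '10 -20 -2 0 7 0;40 -40 -9 0 14 0;75 -40 -17 0 21 0;110 -40 -25 0 28 0;145 -40 -32 0 35 0;180 -40 -40 0 42 0;215 -40 -48 0 49 0;248 -40 -55 0 56 0' -; python3 -m jog '0 0 0 0 7 0;0 0 0 0 14 0;0 0 0 0 21 0;0 0 0 0 28 0;0 0 0 0 35 0;0 0 0 0 40 0;0 0 0 0 40 0;0 0 0 0 40 0'; python3 - <<'E'
from h import *
c=snap("top","10");crop(c,370,130,570,300,4,"t10.png")
c=snap("scene","10");crop(c,300,160,430,260,6,"s10.png")
E
python3 go.py 588.7 -160.1 45 -13.8
```

```text
time_s: 18.65
tcp_pos: [588.6, -158.4, 126.7]
ee_rot: [-1.571, -0.001, 0.445]
wrist_force: [1.7, 0.2, 0.0]
grip_width: 35.3
time_s: 19.32
tcp_pos: [588.1, -160.3, 126.2]
ee_rot: [-1.571, -0.001, -0.245]
wrist_force: [-0.7, -0.1, -0.2]
grip_width: 35.1
t19.42 tcp [ 588.  -160.3  126.1] rpy [-9.000e+01 -2.000e-02 -1.404e+01] q [-0.41  0.37  1.54  0.    1.23 -0.16] grip 35.2 F [ 0.4 -0.3  0.2]
 shift [ 0.6 81.1  0.4] turn [ 0.   -0.24  0.02]
```

View pics/t10.png

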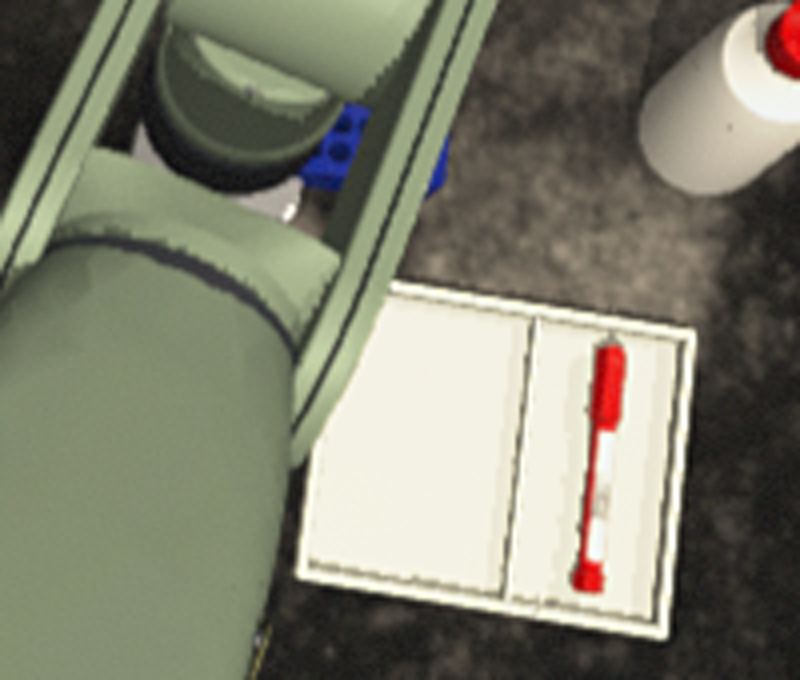

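View pics/s10.png

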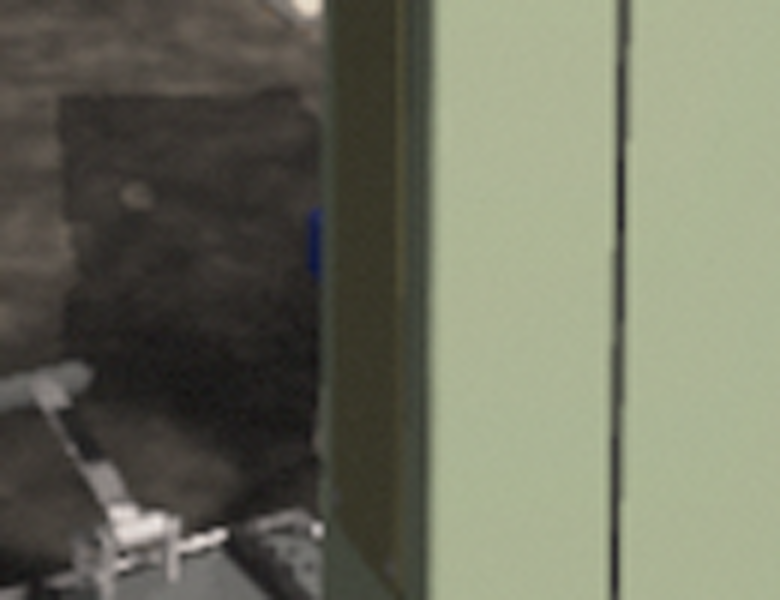

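```bash
python3 -m jog '1 20 0 0 0 0;1 40 0 0 0 0;1 58 0 0 0 0;1 70 0 0 0 0;1 77 0 0 0 0;1 81 0 0 0 0;1 81 0 0 0 0;1 81 0 0 0 0' 133; python3 go.py; python3 -m jog '0 0 0 0 0 0;0 0 0 0 0 0;0 0 0 0 0 0;0 0 0 0 0 0;0 0 0 0 0 0;0 0 0 0 0 0;0 0 0 0 0 0;0 0 0 0 0 0' 255;python3 go.py
```

```text
time_s: 20.08
tcp_pos: [589.5, -160.8, 45.4]
ee_rot: [-1.571, -0.001, -0.247]
wrist_force: [0.1, -0.0, 0.4]
grip_width: 45.3
t20.08 tcp [ 589.5 -160.8   45.4] rpy [-9.001e+01 -7.000e-02 -1.413e+01] q [-0.41  0.47  1.58  0.    1.09 -0.16] grip 45.3 F [ 0.1 -0.   0.4]
time_s: 20.75
tcp_pos: [589.4, -160.7, 45.3]
ee_rot: [-1.571, -0.001, -0.247]
wrist_force: [-0.6, -0.6, 4.3]
grip_width: 22.0
t20.75 tcp [ 589.4 -160.7   45.3] rpy [-9.001e+01 -6.000e-02 -1.414e+01] q [-0.41  0.47  1.58  0.    1.09 -0.16] grip 22.0 F [-0.6 -0.6  4.3]
```

```bash
python3 -m jog '0 -8 0 0 0 0;0 -30 0 0 0 0;0 -60 0 0 0 0;-5 -90 10 0 0 0;-18 -100 40 0 0 0;-32 -100 72 0 -2 0;-47 -100 105 0 -4 0;-62 -100 139 0 -7 0' -; python3 go.py 493 393.6 145 -7.2
```

```text
time_s: 21.42
tcp_pos: [562.1, -9.5, 145.1]
ee_rot: [-1.571, -0.0, -0.124]
wrist_force: [0.8, 1.0, -1.9]
grip_width: 21.6
t21.42 tcp [562.1  -9.5 145.1] rpy [-9.0e+01 -1.0e-02 -7.1e+00] q [-0.17  0.25  1.65  0.    1.24 -0.05] grip 21.6 F [ 0.8  1.  -1.9]
 shift [-1.184e+02  1.000e-01  3.915e+02] turn [-0.    0.1   0.01]
```

```bash
python3 -m jog '-10 0 34 0 0 0;-21 0 69 0 0 0;-31 0 104 0 0 0;-42 0 139 0 0 0;-52 0 174 0 0 0;-63 0 209 0 0 0;-73 0 244 0 0 0;-84 0 279 0 0 0' -;python3 -m jog '-9 0 34 0 0 0;-18 0 64 0 0 0;-28 0 90 0 0 0;-34 0 107 0 0 0;-34 0 112 0 0 0;-34 0 112 0 0 0;-34 0 112 0 0 0;-34 0 112 0 0 0'; python3 - <<'E'
from h import *
c=snap("scene","11");crop(c,60,180,260,360,4,"s11.png")
E
python3 go.py 493 393.6 49 -7.2
```

```text
time_s: 22.08
tcp_pos: [513.1, 278.2, 144.6]
ee_rot: [-1.571, 0.001, -0.125]
wrist_force: [1.1, 0.5, -0.4]
grip_width: 21.5
time_s: 22.75
tcp_pos: [494.6, 390.6, 144.5]
ee_rot: [-1.572, 0.0, -0.126]
wrist_force: [-0.8, -0.5, -0.3]
grip_width: 21.7
t22.80 tcp [494.7 390.5 144.5] rpy [-9.005e+01  2.000e-02 -7.250e+00] q [ 0.53  0.39  1.47 -0.    1.28  0.66] grip 21.6 F [ 0.2  0.4 -1.1]
 shift [-2.1 95.5  2.9] turn [ 0.05 -0.05 -0.02]
```

View pics/s11.png

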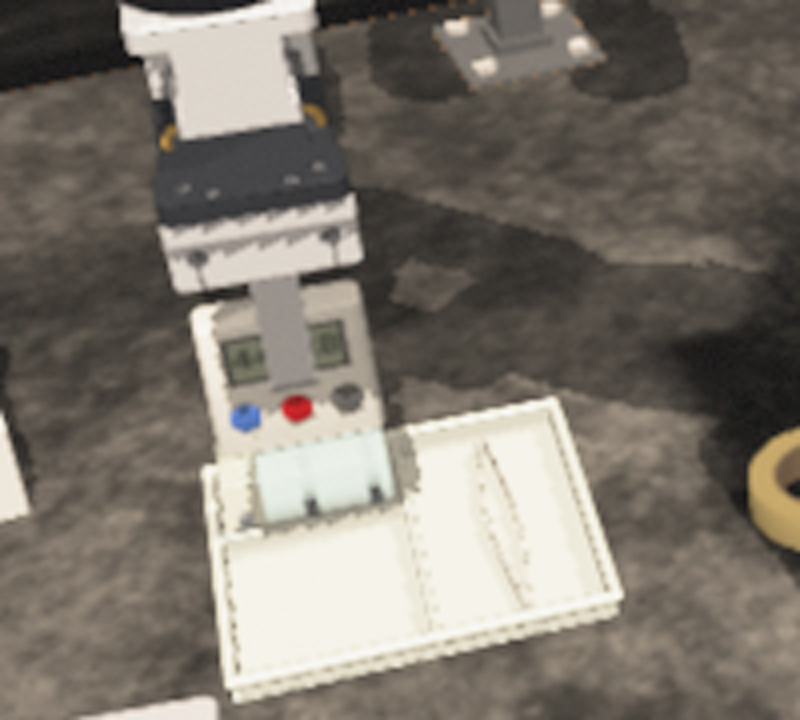

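```bash
python3 -m jog '-2 25 3 0 0 0;-2 50 3 0 0 0;-2 70 3 0 0 0;-2 82 3 0 0 0;-2 90 3 0 0 0;-2 94 3 0 0 0;-2 95 3 0 0 0;-2 95 3 0 0 0' -; python3 - <<'E'
from h import *
c=snap("scene","12");crop(c,60,180,260,360,4,"s12.png")
E
python3 go.py 493 393.6 49 -7.2
```

```text
time_s: 23.47
tcp_pos: [493.5, 395.5, 50.6]
ee_rot: [-1.57, -0.001, -0.125]
wrist_force: [0.3, 0.5, -1.3]
grip_width: 21.6
t23.52 tcp [493.7 395.7  51. ] rpy [-89.92  -0.1   -7.15] q [0.54 0.5  1.52 0.   1.12 0.66] grip 21.6 F [-0.1  0.6 -2.2]
 shift [-0.4  2.  -2.2] turn [-0.08  0.05  0.1 ]
```

View pics/s12.png

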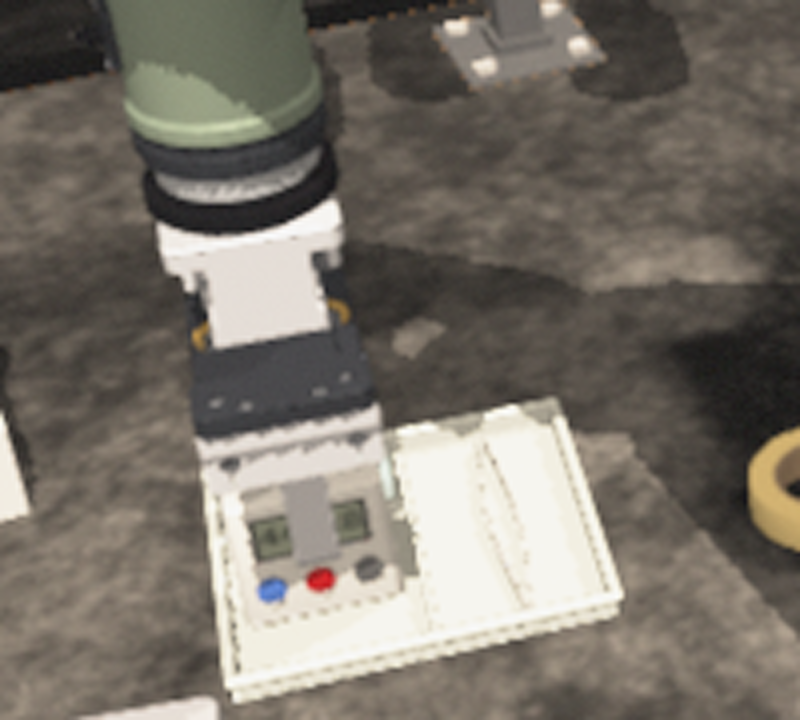

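```bash
python3 -m jog '0 1 -1 0 0 0;0 2 -2 0 0 0;0 2 -2 0 0 0;0 2 -2 0 0 0;0 2 -2 0 0 0;0 2 -2 0 0 0;0 2 -2 0 0 0;0 2 -2 0 0 0' -; python3 go.py;  python3 -m jog '0 0 0 0 0 0;0 0 0 0 0 0;0 0 0 0 0 0;0 0 0 0 0 0;0 0 0 0 0 0;0 -8 0 0 0 0;0 -30 0 0 0 0;0 -65 0 0 0 0' 133;python3 -m jog '0 -20 0 0 0 0;0 -20 0 0 0 0;0 -20 0 0 0 0;0 -20 0 0 0 0;0 -20 0 0 0 0;0 -20 0 0 0 0;0 -20 0 0 0 0;0 -20 0 0 0 0'; python3 - <<'E'
from h import *
c=snap("scene","13");crop(c,60,180,300,360,3.3,"s13.png")
E
python3 go.py 423.2 159.4 90 0  
```

```text
time_s: 24.18
tcp_pos: [492.9, 393.5, 48.4]
ee_rot: [-1.57, -0.001, -0.125]
wrist_force: [-1.0, -0.4, 3.3]
grip_width: 21.8
t24.18 tcp [492.9 393.5  48.4] rpy [-8.998e+01 -5.000e-02 -7.140e+00] q [ 0.54  0.5   1.53 -0.    1.11  0.66] grip 21.8 F [-1.  -0.4  3.3]
time_s: 24.85
tcp_pos: [489.4, 391.5, 109.5]
ee_rot: [-1.576, 0.007, -0.125]
wrist_force: [0.3, 0.4, 0.1]
grip_width: 45.1
time_s: 25.52
tcp_pos: [491.9, 392.9, 131.5]
ee_rot: [-1.572, 0.002, -0.125]
wrist_force: [0.8, 0.9, -0.2]
grip_width: 44.9
t25.57 tcp [492.1 393.1 131.9] rpy [-9.005e+01  7.000e-02 -7.150e+00] q [0.54 0.4  1.48 0.   1.26 0.66] grip 44.7 F [ 0.9 -1.1 -0.5]
 shift [ -39.2   42.1 -240.4] turn [ 0.05 -7.15 -0.07]
```

View pics/s13.png

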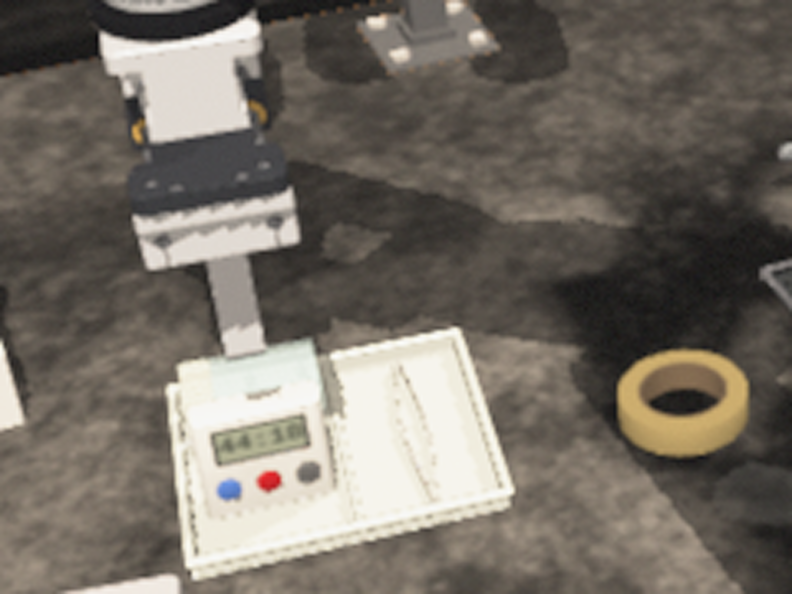

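```bash
python3 -m jog '3 0 -30 0 0 0;7 0 -62 0 0 0;11 0 -95 0 0 0;14 10 -128 0 0 0;18 20 -160 0 0 0;22 40 -192 0 0 0;25 50 -220 0 0 0;26 50 -237 0 0 0' 174;python3 -m jog '0 10 0 0 0 0;0 15 0 0 0 0;0 20 0 0 0 0;0 20 0 0 0 0;0 20 0 0 0 0;0 20 0 0 0 0;0 20 0 0 0 0;0 20 0 0 0 0'; python3 - <<'E'
from h import *
c=snap("scene","14");crop(c,180,180,340,330,4,"s14.png")
E
python3 go.py 488.4 155.3 17.5 -7.2 
```

```text
time_s: 26.23
tcp_pos: [486.3, 152.0, 80.0]
ee_rot: [-1.573, 0.005, -0.127]
wrist_force: [-0.5, -0.2, -0.6]
grip_width: 29.8
time_s: 26.9
tcp_pos: [489.1, 155.5, 63.1]
ee_rot: [-1.571, -0.001, -0.124]
wrist_force: [-0.1, -0.5, 0.8]
grip_width: 29.9
t26.95 tcp [489.1 155.3  63.1] rpy [-8.999e+01 -5.000e-02 -7.110e+00] q [0.14 0.27 1.83 0.   1.05 0.26] grip 29.5 F [0.2 0.2 0.8]
 shift [-0.7 45.6 -0.1] turn [-0.02  0.09  0.05]
```

View pics/s14.png

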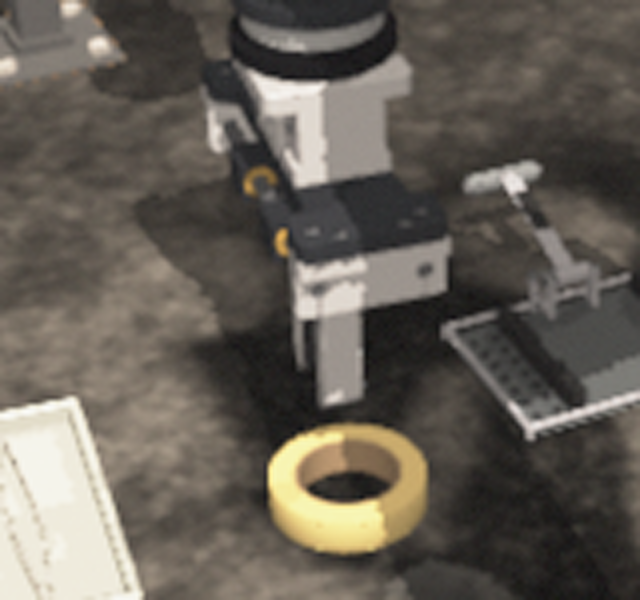

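```bash
python3 -m jog '-1 15 0 0 0 0;-1 27 0 0 0 0;-1 36 0 0 0 0;-1 41 0 0 0 0;-1 44 0 0 0 0;-1 45 0 0 0 0;-1 45 0 0 0 0;-1 45 0 0 0 0' -; python3 go.py; python3 - <<'E'
from h import *
c=snap("scene","15");crop(c,180,180,340,330,4,"s15.png")
E
python3 -m jog '0 0 0 0 0 0;0 0 0 0 0 0;0 0 0 0 0 0;0 0 0 0 0 0;0 0 0 0 0 0;0 0 0 0 0 0;0 0 0 0 0 0;0 0 0 0 0 0' 255;python3 go.py 543 -313.4 120 -7.9
```

```text
time_s: 27.62
tcp_pos: [488.3, 155.1, 18.2]
ee_rot: [-1.57, -0.001, -0.125]
wrist_force: [0.2, -1.1, -0.2]
grip_width: 29.9
t27.62 tcp [488.3 155.1  18.2] rpy [-8.998e+01 -6.000e-02 -7.150e+00] q [0.14 0.34 1.85 0.   0.95 0.26] grip 29.9 F [ 0.2 -1.1 -0.2]
time_s: 28.33
tcp_pos: [488.1, 155.1, 17.9]
ee_rot: [-1.571, -0.001, -0.125]
wrist_force: [-0.8, 0.6, 2.0]
grip_width: 10.7
t28.33 tcp [488.1 155.1  17.9] rpy [-8.999e+01 -4.000e-02 -7.150e+00] q [0.14 0.34 1.85 0.   0.95 0.26] grip 10.7 F [-0.8  0.6  2. ]
 shift [ 112.8 -102.1 -458. ] turn [-0.01  0.75  0.04]
```

View pics/s15.png

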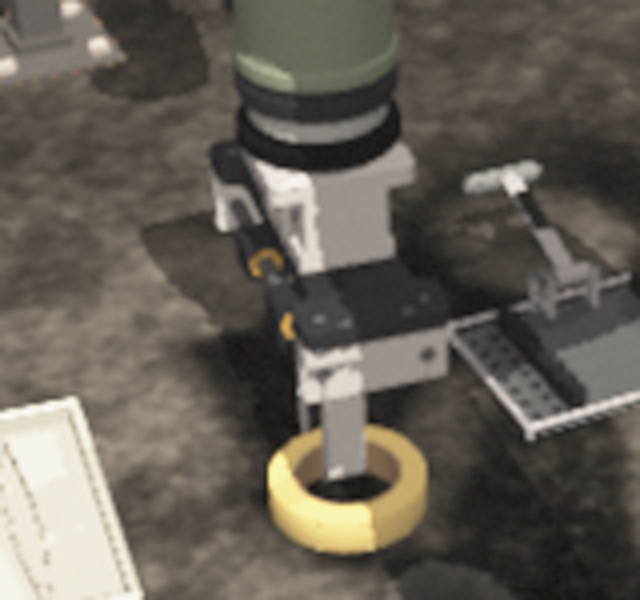

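```bash
python3 -m jog '0 -8 0 0 0 0;0 -30 0 0 0 0;0 -60 0 0 0 0;2 -90 -8 0 0 0;9 -110 -35 0 0 0;17 -110 -68 0 0 0;25 -110 -102 0 0 0;34 -110 -137 0 0 0' -; python3 -m jog '8 0 -33 0 0 0;16 0 -66 0 0 0;24 0 -99 0 0 0;32 0 -132 0 0 0;40 0 -165 0 0 0;48 0 -198 0 0 0;57 0 -232 0 0 0;65 0 -266 0 0.7 0';python3 -m jog '5 0 -25 0 0 0;10 0 -42 0 0 0;14 0 -52 0 0 0;14 10 -55 0 0 0;14 20 -55 0 0 0;14 30 -55 0 0 0;14 30 -55 0 0 0;14 30 -55 0 0 0';python3 - <<'E'
from h import *
c=snap("top","16");crop(c,400,150,580,300,4,"t16.png")
E
python3 go.py 543 -313.4 21.5 -7.9
```

```text
time_s: 29.0
tcp_pos: [504.4, 13.9, 128.8]
ee_rot: [-1.571, -0.001, -0.123]
wrist_force: [0.6, -1.0, -1.0]
grip_width: 10.9
time_s: 29.67
tcp_pos: [535.5, -258.6, 127.9]
ee_rot: [-1.57, 0.001, -0.137]
wrist_force: [-0.0, 0.2, -1.2]
grip_width: 10.8
time_s: 30.33
tcp_pos: [541.2, -311.3, 95.8]
ee_rot: [-1.569, 0.004, -0.135]
wrist_force: [0.3, -0.2, -1.6]
grip_width: 11.0
t30.38 tcp [ 541.9 -312.    96.8] rpy [-89.93   0.1   -7.77] q [-0.66  0.43  1.52  0.    1.2  -0.53] grip 11.0 F [-0.6  0.1 -0.4]
 shift [ 1.4 75.3 -1.3] turn [-0.07  0.13 -0.1 ]
```

View pics/t16.png

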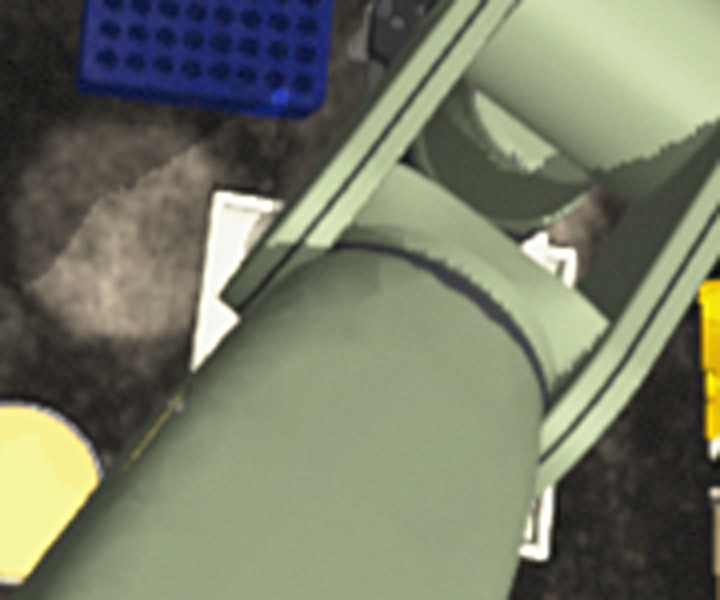

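```bash
python3 -m jog '1 20 -1 0 0 0;1 40 -1 0 0 0;1 54 -1 0 0 0;1 64 -1 0 0 0;1 70 -1 0 0 0;1 73 -1 0 0 0;1 75 -1 0 0 0;1 75 -1 0 0 0' -; python3 go.py; python3 -m jog '0 0 0 0 0 0;0 0 0 0 0 0;0 0 0 0 0 0;0 0 0 0 0 0;0 0 0 0 0 0;0 -8 0 0 0 0;0 -30 0 0 0 0;0 -65 0 0 0 0' 174; python3 -m jog '0 -20 10 0 0 0;0 -40 40 0 0 0;-10 -60 80 0 0 0;-20 -60 120 0 0 0;-30 -60 160 0 0 0;-40 -60 200 0 0 0;-50 -60 240 0 0 0;-60 -60 270 0 0 0'; python3 - <<'E'
from h import *
c=snap("top","17");crop(c,380,130,580,300,4,"t17.png")
E
python3 go.py
```

```text
time_s: 31.05
tcp_pos: [543.4, -314.9, 23.1]
ee_rot: [-1.571, -0.001, -0.137]
wrist_force: [-0.5, 0.7, -0.7]
grip_width: 10.6
t31.05 tcp [ 543.4 -314.9   23.1] rpy [-9.002e+01 -4.000e-02 -7.840e+00] q [-0.66  0.53  1.55 -0.    1.06 -0.53] grip 10.6 F [-0.5  0.7 -0.7]
time_s: 31.72
tcp_pos: [540.2, -312.5, 84.7]
ee_rot: [-1.566, 0.008, -0.137]
wrist_force: [0.0, 0.5, 0.3]
grip_width: 30.1
time_s: 32.38
tcp_pos: [520.1, -36.3, 148.7]
ee_rot: [-1.57, -0.001, -0.136]
wrist_force: [0.1, -0.8, 0.3]
grip_width: 29.9
t32.43 tcp [518.3 -31.1 148.2] rpy [-89.72   0.12  -7.59] q [-0.23  0.16  1.75  0.    1.23 -0.1 ] grip 29.8 F [-1.2  4.3  1.3]
```

View pics/t17.png

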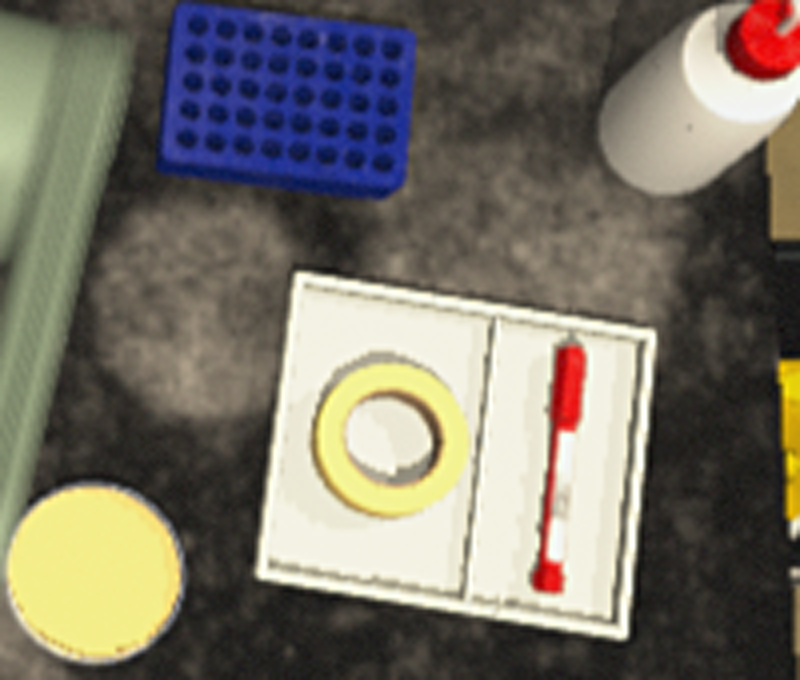

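```bash
python3 -m jog '-20 -50 -30 0 0 0;-40 -50 -60 0 0 0;-60 -50 -90 0 0 0;-60 -50 -100 0 0 0;-60 -50 -100 0 0 0;-60 -50 -100 0 0 0;-60 -50 -100 0 0 0;-60 -50 -100 0 0 0' -; python3 - <<'E'
from h import *
c=snap("top","18");P=cloud(c)
cv2.imwrite("pics/t18.png",c["pixels"][:,:,::-1])
crop(c,90,170,270,300,4,"t18b.png")
hsv=cv2.cvtColor(c["pixels"],cv2.COLOR_RGB2HSV);H,S,V=[hsv[...,i] for i in range(3)]
m=(H>20)&(H<35)&(S>60)&(V>120);m[:215]=0;m[260:]=0;m[:,:455]=0;m[:,500:]=0
v,u=np.nonzero(m);Q=P[m];ok=(Q[:,2]>10);Q=Q[ok]
A=np.c_[Q[:,:2]-Q[:,:2].mean(0),np.ones(len(Q))];print("tape plane",np.linalg.lstsq(A,Q[:,2],rcond=None)[0],Q.mean(0))
m=(P[...,2]>60)&(P[...,2]<80);m[:,:90]=0;m[:,200:]=0;m[:185]=0;m[280:]=0
Q=P[m];print("timer top",len(Q),Q.mean(0),np.median(Q[:,2]))
E
python3 go.py
```

```text
time_s: 33.1
tcp_pos: [447.8, -129.1, 197.6]
ee_rot: [-1.57, 0.0, -0.136]
wrist_force: [0.8, -0.2, 1.3]
grip_width: 29.7
tape plane [ 0.82236951  3.79280304 47.89572103] [ 495.48209201 -323.94614727   47.89572103]
timer top 394 [492.80398584 391.79430243  69.54522546] 69.79233130915873
t33.15 tcp [ 447.8 -129.   197.5] rpy [-8.997e+01  3.000e-02 -7.760e+00] q [-0.47 -0.01  1.82  0.    1.33 -0.33] grip 29.9 F [-0.1  0.5 -0.2]
```

View pics/t18.png

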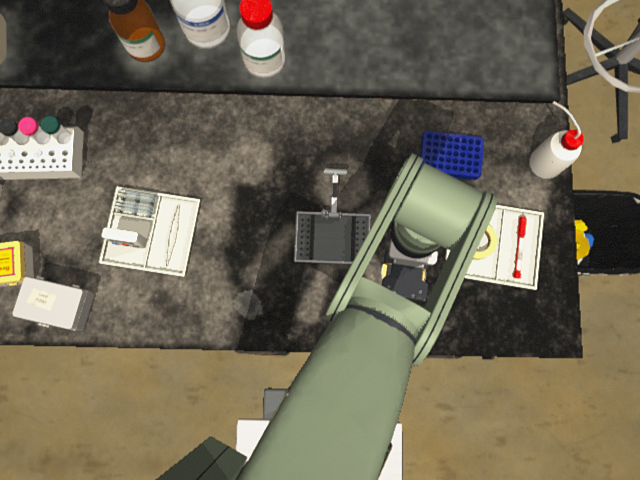

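View pics/t18b.png

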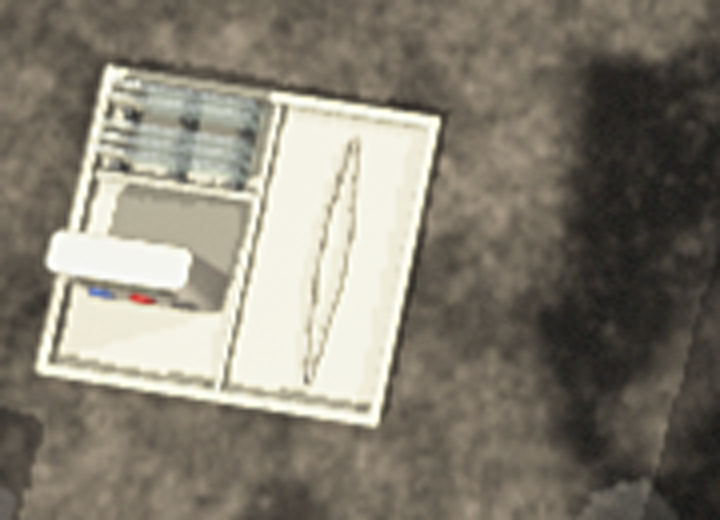

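```bash
python3 - <<'E'
from h import *
c=load("top17");P=cloud(c)
hsv=cv2.cvtColor(c["pixels"],cv2.COLOR_RGB2HSV);H,S,V=[hsv[...,i] for i in range(3)]
m=(H>20)&(H<35)&(S>80)&(V>150);m[:215]=0;m[262:]=0;m[:,:455]=0;m[:,500:]=0
Q=P[m];Q=Q[(Q[:,2]>15)&(Q[:,2]<32)]
A=np.c_[Q[:,:2]-Q[:,:2].mean(0),np.ones(len(Q))];print("tape plane",np.linalg.lstsq(A,Q[:,2],rcond=None)[0],Q.mean(0))
c=load("top18");P=cloud(c)
print("handle", P[168:174,326:346:4,2].round(0), P[171,336].round(0))
h=c["pixels"][170:290,90:260]
v,u=np.mgrid[203:268:8,178:186:4]
for z in [(205,178),(266,167)]: print(P[z])
E
python3 - <<'E'
from plant import ctrl
print(ctrl.hand_in())
E
```

```text
tape plane [1.02623668e-02 3.08909767e-03 2.25412980e+01] [ 510.769086   -309.99702344   22.54129802]
handle [[44. 45. 42. 45.  2.]
 [48. 47. 44. 46. 48.]
 [50. 44. 47. 48. 47.]
 [47. 44. 47. 46. 42.]
 [44. 49. 48. 46. 49.]
 [41. 46. 47. 39. 44.]] [ 267.    8. 1229.]
[569.75604496 300.22698406   5.70559409]
[443.43465043 314.40366981   1.79040117]
the job is handed in; nothing more can be done
None
```

Both kits are made up, and I handed the job in at about 33 s of the 115 s allowed. I swung the bar right over first and it stayed open. I then moved the tweezers, marker, timer and tape in that order.

| Check on the last pictures | Result |
|---|---|
| Bar | Open beyond the hinge, top of the handle about 46 mm above the bench, where the open stop should put it |
| Tweezers | Lying inside the long compartment; surface height read roughly 2–6 mm at the two ends, too noisy to measure exactly |
| Timer | Upright; top at 69.5 mm against 69 expected, centred within about 2 mm |
| Marker | Flat in the narrow compartment, judged by eye only |
| Tape | Flat in the wide compartment; top plane at 22.5 mm against 22 expected, tilt about 1% |
| Petri dish | Not touched, and in its original place in the pictures; I did not measure it again |

- **Failed check:** one tape-height reading gave a wrong value because the arm was hiding the tape. The tape figures above come from the picture taken just before, with the tape in clear view.
- **Forces:** the highest wrist force reported was about 15 N, while the fingers centred on the bar handle. The arm was clear of everything when I handed in.

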